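# Hang the cake presses so the balance rack stays level

## Robot

A 6-joint arm with a two-finger parallel gripper is mounted at the origin on the work surface. World frame = base frame: x ahead of the robot, y to its left, z up, the work surface at z = 0. Lengths are in mm, angles in rad, forces in N, time in s.
With the tool pointing down it reaches from about 225 to 875 mm from the base axis. Payload 3.4 kg.
Tool frame: the origin (TCP) lies at the very end of the fingers, on their centre line; the grasp point (between the pads) lies 19 mm behind it; z points along the fingers, x is the direction in which the jaws open and shut, and the axes are right-handed (so a half turn about z gives the same grasp; the last joint's range is limited). The gripper opens to 85 mm and grips with 20 to 120 N. Pads are 22 mm wide; open, the fingers measure 114 mm over their backs; the gripper's body (76 mm by 85 mm) begins 54 mm behind the grasp point. The pads swing forward as they close: fully open they stand 13 mm farther back than shut.
Start: joints at [1.184, 0.276, 1.505, -0, 1.361, -0.121], TCP at [151.057, 554.837, 231.328] pointing down, gripper open.
Joint ranges: [-2.89, 2.89], [-0.75, 2.08], [0.22, 2.7], [-1.18, 4.32], [0.11, 2.71], [-2.7, 2.7]. Speed limits (rad/s): [2.57, 2.57, 3.14, 3.14, 3.14, 3.14].

## Interface

Orientations are given as a rotation vector (axis times angle).
In Python, from workcell import * gives the robot as it stands. The module is installed in compiled form; this text tells all that it offers.
- The arm moves only by the tool arm_command, never from a script. Its argument "moves" is a list of rows, each a list of 7 numbers: the shift along the world's x, y, z in cm, then the turn, a rotation vector about the world's x, y, z in rad, then the gripper command: -1 is shut, 1 is fully open, values between are in proportion. In form: [[tx, ty, tz, rx, ry, rz, grip], ...]. A call has 1 to 10 rows; each row shifts and turns the pose as measured when the row begins; what a row does not reach is not made up. A row lasts 1/8 s, in which the tool goes at most 62.5 mm and 10.7 degrees, less where a joint would pass 70% of its speed; a pose out of reach is approached as far as the arm can. A call is refused whole if a number of a shift passes 6.25 or a number of a turn 0.188, either way. A call with a gripper value outside its range is refused whole. The fingers move at their own pace and stop on an object; "force" is the grip in N (left out, the last holds). Time passes only in rows, so rows that do not move let the fingers close. It gives the time, the measured TCP pose, the force and the opening at its end, in the units of the state.
- get_obs(): the state, without advancing time (a new reading comes with each control period).
- grab_frame(name): name is "side" or "top" or "wrist"; returns a dict with "pixels" (480x640x3 uint8, red, green, blue), "vertical_fov" (degrees; the focal length in pixels is half the picture's height over the tangent of half this angle, whatever the lens; pixels are square), "cx", "cy" (the principal point, pixels), "position" and "rotation" of the camera in the world; the wrist camera has in their place "T_tool_cam" (4x4, takes a point from camera to tool coordinates, whose origin is the TCP and whose axes are the tool frame's). Camera axes: x right, y down, z forward; pixel columns grow to the right and rows downward; lengths in mm; the calibration is good to about 2 mm. A picture is of the moment at which its call begins: read the wrist's pose just before it. There is no depth.
- job_done(): hands the job in, once; it reports no verdict.
The state is a dict: "t": time; "q": joint angles; "dq": joint speeds; "joint_efforts": joint torques, N m; "tool_pos": TCP position; "orientation": TCP orientation; "contact_force": force on the tool from outside, world axes, zero at the start; "torque": the same for the moment, N m; "grip_width": finger opening in mm.
Only numpy, scipy, OpenCV 4.12 (cv2) and the standard library are available. Lean on these libraries where they do the work, as an engineer would, in place of code of your own. Each camera call takes 0.05 s, during which the arm holds its last target.

## Task

Hang the two cake presses on the free end saddles of the pivoting balance rack, alternating sides: first the red press on the raised side (where the light wooden press hangs), then the yellow press on the other side (where the steel press hangs). Seat each hook fully home, down in the groove beside the black end stop, and let go of it, so that the bar ends level with all four presses hanging. Work gently by feel: do not ram the end stops, do not tip the bar to its limit (9 degrees is too far), and leave the hanging presses, cakes, bowl and brush where they are.

Things in the scene. Friction and masses are not known exactly. Their poses are not given: they have to be found in the camera images.
- rack: Balance rack, fixed to the table: dark steel foot (130 x 150 x 12 mm), post and pivoting wooden bar with its saddles. Origin under the post on the table; x away from the robot across the bar, y along the level bar to the left, z up. Yaw up to 0.2 rad.
- bar_mid (a point): Pivot of the bar, centre of the bar's section, 157 mm above the table. Axes tilt with the bar: y along it to the left end, x across, z up. The bar is 390 mm long (y), 14 mm wide (x), 16 mm high: its top is 8 mm above this point. 55 mm either side of the pivot is a fixed seat between brass ribs, taken by the steel and the wooden press.
- bar (a joint): Tilt of the bar about the pivot, rad: 0 level, positive when the left (+y) end is up. A spring of 4.5 N m/rad holds it near level, so 1 N down at 120 mm tilts it about 0.027 rad; it ends at +-0.22.
- left_end (a point): Point on the bar's top, 155 mm from the pivot, left; bar axes. Saddle here, inside to outside: landing block 52 mm long, 8 mm high; groove 24 mm long, down to the bar's top; black end stop 8 mm long, 18 mm high. It is clamped so that the groove's middle is anywhere 10 mm in or out of this point: NOT measured, feel for the stop. An arm set down 120 mm from the pivot is always on the block.
- right_end (a point): Point on the bar's top, 155 mm from the pivot, right; bar axes. Saddle here, inside to outside: landing block 52 mm long, 8 mm high; groove 24 mm long, down to the bar's top; black end stop 8 mm long, 18 mm high. It is clamped so that the groove's middle is anywhere 10 mm in or out of this point: NOT measured, feel for the stop. An arm set down 120 mm from the pivot is always on the block.
- red_press: Upright press: red disc (56 mm across, 40 mm thick) standing on the table, steel C-shaped hook over it, dark grip tab on top. 0.36 kg (+-5 %). Origin at the disc's underside, z up. The C is open to +x; inside height under its top arm 56 mm (48 at the mouth, under the lip).
- red_press_grip (a point): Red press: Point in the grip tab, 156 mm above the disc's underside, 40 mm above the hook arm's underside, 16 mm below the tab's top. The tab is 14 mm (x) by 24 mm (y), 46 mm high, centred on the hook arm; free room for fingers all round. Axes are the press's.
- red_press_hook (a point): Red press: Middle of the underside of the hook's top arm, 40 mm straight below the grip point: this rests on the bar. The arm is 20 mm wide (y), 10 mm thick, x = -20 to +18 mm; the C's upright back fills x = -20 to -12 mm, a lip at +12 to +18 mm hangs 8 mm below the arm. Axes are the press's.
- yellow_press: Upright press: yellow disc (56 mm across, 24 mm thick) standing on the table, steel C-shaped hook over it, dark grip tab on top. 0.22 kg (+-5 %). Origin at the disc's underside, z up. The C is open to +x; inside height under its top arm 56 mm (48 at the mouth, under the lip).
- yellow_press_grip (a point): Yellow press: Point in the grip tab, 140 mm above the disc's underside, 40 mm above the hook arm's underside, 16 mm below the tab's top. The tab is 14 mm (x) by 24 mm (y), 46 mm high, centred on the hook arm; free room for fingers all round. Axes are the press's.
- yellow_press_hook (a point): Yellow press: Middle of the underside of the hook's top arm, 40 mm straight below the grip point: this rests on the bar. The arm is 20 mm wide (y), 10 mm thick, x = -20 to +18 mm; the C's upright back fills x = -20 to -12 mm, a lip at +12 to +18 mm hangs 8 mm below the arm. Axes are the press's.
- steel_press_hook (a point): Heavy steel press (0.48 kg, bare steel disc 48 mm across, black tab), already hanging in the seat 55 mm from the pivot on one side, left or right, which starts lower. Underside of its hook arm; its disc's bottom hangs 112 mm below, its tab's top is 56 mm above.
- wood_press_hook (a point): Light wooden press (0.09 kg, pale wood disc 48 mm across, pale tab), already hanging in the seat 55 mm from the pivot on the other side, which starts higher. Underside of its hook arm; its disc's bottom hangs 106 mm below, its tab's top is 56 mm above.
- cake_a: Bystander, to be left where it is: flat dark green cake, 62 mm across, 18 mm high.
- cake_b: Bystander, to be left where it is: flat dark green cake, 62 mm across, 18 mm high.
- cake_c: Bystander, to be left where it is: stack of two dark cakes, 62 mm across, 36 mm high.
- cake_d: Bystander, to be left where it is: stack of four yellow cakes, 62 mm across, 72 mm high, beyond the rack.
- cake_e: Bystander, to be left where it is: stack of three red cakes, 62 mm across, 54 mm high, beyond the rack.
- bowl: Bystander, to be left where it is: white bowl, 120 mm across, 50 mm high.
- brush: Bystander, to be left where it is: hand brush lying on the table.
Mind the look-alikes: they are no part of the job. Leave any orange look-alike of the yellow_press alone. What is shaped like the red_press but purple is not meant.

How it is judged:
By the outcome, as a careful person would: the job done as asked, in the order asked, and still so for the second after the job is handed in, with the robot touching nothing.
It also fails if it takes over 72 s, if anything falls off the work surface, if the arm or the gripper's body presses on something with over 40 N, if the wrist force passes 120 N, or if a joint passes its speed limit or range.

## Working session

There is one attempt and no reset: what is moved stays moved. The work goes in short steps, Python scripts to look and compute and a tool call to move; the robot and the scene stay as the last step left them, time stands still between calls to the robot, and variables do not carry over. Pictures are saved under pics/ and viewed, and the job is handed in when it is done.

Besides the shell and the picture viewer there is one more tool, called after "Emit:" as name(argument=value, ...) on one line, values as JSON. arm_command: Moves the arm, as the interface text tells. Its arguments: {"type":"object","properties":{"moves":{"type":"array"},"force":{"type":"number"}},"required":["moves"]}

```bash
mkdir -p pics; cat > h.py <<'E'
from workcell import *
import numpy as np, cv2
from scipy.spatial.transform import Rotation as R
def snap(name,fn):
    o=get_obs(); f=grab_frame(name); cv2.imwrite('pics/'+fn,cv2.cvtColor(f['pixels'],cv2.COLOR_RGB2BGR))
    return o,f
def cam(f,o=None):
    if 'position' in f:
        p=np.array(f['position']); r=np.array(f['rotation'])
        if r.shape!=(3,3): r=R.from_rotvec(r).as_matrix()
        return p,r
    T=np.array(f['T_tool_cam']); Rt=R.from_rotvec(o['orientation']).as_matrix()
    return Rt@T[:3,3]+np.array(o['tool_pos']), Rt@T[:3,:3]
def ray(f,u,v,o=None):
    p,r=cam(f,o); F=240/np.tan(np.radians(f['vertical_fov'])/2)
    d=r@np.array([(u-f['cx'])/F,(v-f['cy'])/F,1]); return p,d/np.linalg.norm(d)
def onz(f,u,v,z,o=None):
    p,d=ray(f,u,v,o); return p+d*(z-p[2])/d[2]
def onx(f,u,v,x,o=None):
    p,d=ray(f,u,v,o); return p+d*(x-p[0])/d[0]
def proj(f,P,o=None):
    p,r=cam(f,o); F=240/np.tan(np.radians(f['vertical_fov'])/2)
    c=r.T@(np.array(P)-p); return np.array([f['cx']+F*c[0]/c[2],f['cy']+F*c[1]/c[2]])
def tri(f1,a,f2,b,o1=None,o2=None):
    p,d=ray(f1,*a,o1); q,e=ray(f2,*b,o2)
    A=np.stack([d,-e],1); s=np.linalg.lstsq(A,q-p,rcond=None)[0]
    P1=p+d*s[0];P2=q+e*s[1]; return (P1+P2)/2, np.linalg.norm(P1-P2)
E
python3 - <<'E'
from h import *
import pickle
d={}
for n in ['side','top','wrist']:
    o,f=snap(n,n+'0.png'); d[n]=(o,f)
    print(n,{k:v for k,v in f.items() if k!='pixels'})
print(o)
pickle.dump(d,open('f0.pkl','wb'))
E
```

```text
side {'vertical_fov': 47.72061174406391, 'cx': 322.2507688596541, 'cy': 242.87964750784232, 'position': array([ 108.94657789, -908.43138297, 1006.81711062]), 'rotation': array([-2.23315436,  0.49978773, -0.21466999])}
top {'vertical_fov': 49.260967476527235, 'cx': 319.8567422092025, 'cy': 242.3002730310555, 'position': array([ 409.35511086,   27.11421205, 1268.18270992]), 'rotation': array([-2.14184386,  2.18177874, -0.15020387])}
wrist {'vertical_fov': 63.269927248905454, 'cx': 320.7114709441818, 'cy': 245.40329033042556, 'T_tool_cam': array([[ 9.99999060e-01,  3.81009958e-04,  1.31684349e-03,
         6.39354013e-01],
       [-7.63718164e-04,  9.52559622e-01,  3.04351085e-01,
        -7.76318726e+01],
       [-1.13841114e-03, -3.04351805e-01,  9.52559018e-01,
        -1.42894229e+02],
       [ 0.00000000e+00,  0.00000000e+00,  0.00000000e+00,
         1.00000000e+00]])}
{'t': 0.1, 'q': array([ 1.18399896e+00,  2.76525550e-01,  1.50600489e+00,  2.92194872e-05,
        1.36072307e+00, -1.21000756e-01]), 'dq': array([-7.54248295e-04, -7.07802025e-05, -1.96349859e-03, -7.03874180e-04,
        8.78577349e-05, -7.70590843e-06]), 'joint_efforts': array([ 1.77861868e-03, -4.17698014e+01, -2.46404064e+01, -1.06880699e-05,
        5.82082270e-03, -1.20358993e-05]), 'tool_pos': array([150.85405164, 554.36418943, 230.53041786]), 'orientation': array([ 2.49556627e+00,  1.90699101e+00, -2.27112327e-03]), 'contact_force': array([-0.37798457,  1.15439884,  0.30934569]), 'torque': array([-0.00817833, -0.00190061,  0.03011752]), 'grip_width': 85.97502852148749}
```

View pics/side0.png

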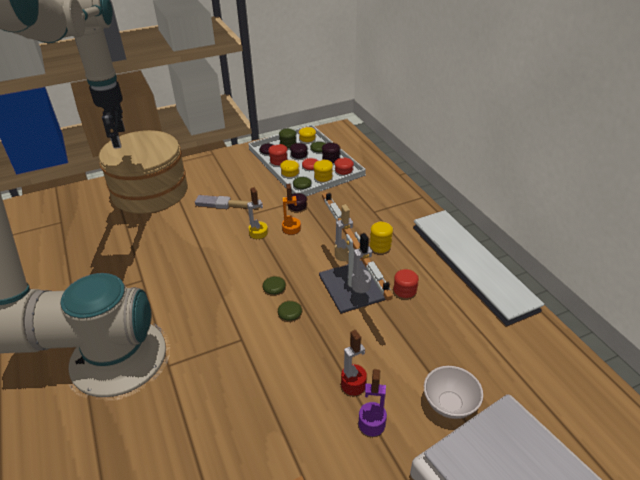

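View pics/top0.png

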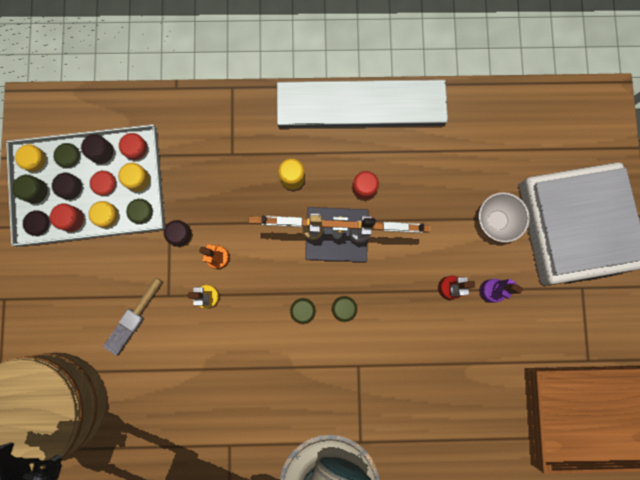

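View pics/wrist0.png

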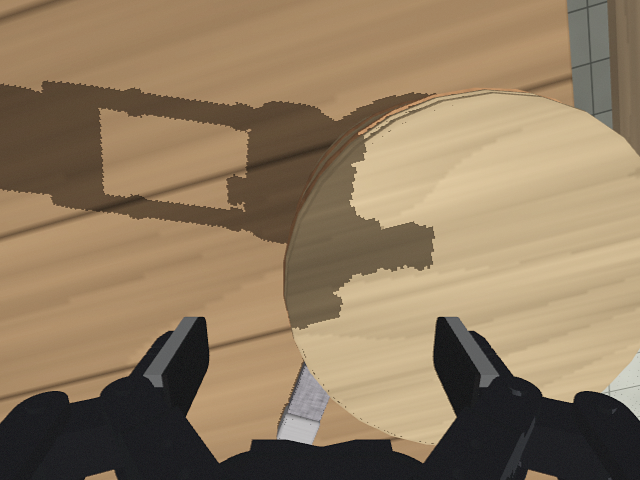

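```bash
python3 - <<'E'
import cv2
t=cv2.imread('pics/top0.png'); s=cv2.imread('pics/side0.png')
cv2.imwrite('pics/c1.png',cv2.resize(t[190:270,235:445],None,fx=3.8,fy=3.8,interpolation=cv2.INTER_CUBIC))
cv2.imwrite('pics/c2.png',cv2.resize(s[175:315,300:440],None,fx=4,fy=4,interpolation=cv2.INTER_CUBIC))
a=cv2.resize(t[265:325,180:260],None,fx=5,fy=5,interpolation=cv2.INTER_CUBIC);b=cv2.resize(t[260:320,430:510],None,fx=5,fy=5,interpolation=cv2.INTER_CUBIC)
c=cv2.resize(s[180:240,235:315],None,fx=5,fy=5,interpolation=cv2.INTER_CUBIC);d=cv2.resize(s[330:390,320:400],None,fx=5,fy=5,interpolation=cv2.INTER_CUBIC)
cv2.imwrite('pics/c3.png',cv2.vconcat([cv2.hconcat([a,b]),cv2.hconcat([c,d])]))
E
```

```text
(no output)
```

View pics/c1.png

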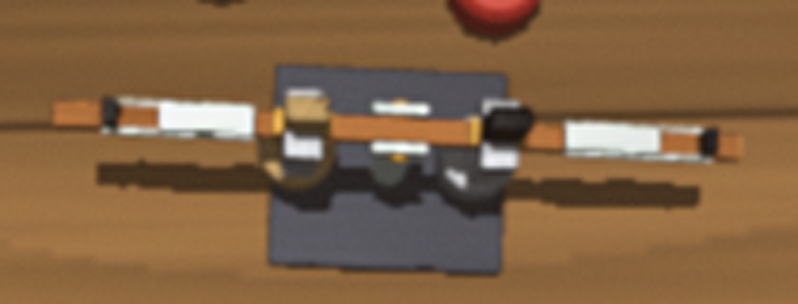

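View pics/c2.png

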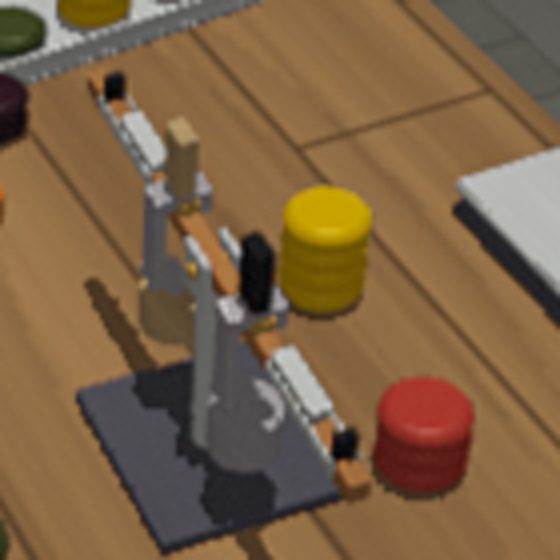

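View pics/c3.png

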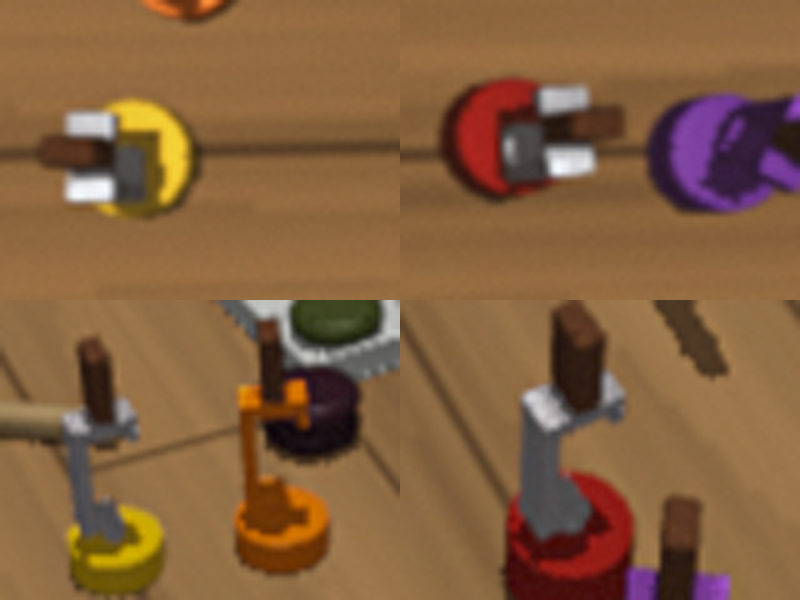

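```bash
python3 - <<'E'
from h import *
import pickle
d=pickle.load(open('f0.pkl','rb')); T=d['top'][1]; S=d['side'][1]
# foot
cs=[(277,65),(508,72),(500,273),(268,262)]
P=[onz(T,235+a/3.8,190+b/3.8,12) for a,b in cs]
for p in P: print(p.round(1))
P=np.array(P);print('foot c',P.mean(0).round(1),[round(float(np.arctan2(*(-(P[i]-P[j]))[[0,1]])),3) for i,j in((0,1),(3,2))], [np.arctan2((P[i]-P[j])[1],(P[i]-P[j])[0]).round(3) for i,j in((0,3),(1,2))])
# bar ends centre z: left up .047 : z top 165+195*.047=174 ; right 156
for (a,b),z in (((53,112),174),((742,147),156)): print('barend',onz(T,235+a/3.8,190+b/3.8,z).round(1))
for (a,b),z in (((110,113),165+18+7),((709,141),165+18-7)): print('stop',onz(T,235+a/3.8,190+b/3.8,z).round(1))
# tabs : top-view tab top outer part, side
for n,pt,ps,z in (('yellow',(180+52/5,265+151/5),(235+91/5,180+43/5),156),('red',(430+(612-400)/5,260+120/5),(320+(580-400)/5,330+12/5),172)):
    print(n,onz(T,*pt,z).round(1),onz(S,*ps,z).round(1),tri(T,pt,S,ps))
# disc
hsv=cv2.cvtColor(T['pixels'],cv2.COLOR_RGB2HSV)
for n,(x0,x1,y0,y1),z in (('yellow',(185,225,280,312),24),('red',(435,472,270,305),40)):
    roi=hsv[y0:y1,x0:x1]; 
    m=(roi[...,1]>150)&(roi[...,2]>60)&(((roi[...,0]>22)&(roi[...,0]<35)) if n=='yellow' else ((roi[...,0]<6)|(roi[...,0]>174)))
    c=max(cv2.findContours(m.astype(np.uint8),0,1)[0],key=cv2.contourArea)
    h=cv2.convexHull(c)[:,0]+[x0,y0]; (u,v),r=cv2.minEnclosingCircle(h.astype(np.float32)); print(n,u,v,r,onz(T,u,v,z*.7).round(1))
E
```

```text
[655.8  37.5  12. ]
[ 648.7 -110.8   12. ]
[ 519.3 -101.7   12. ]
[529.   45.2  12. ]
foot c [588.2 -32.5  12. ] [-3.094, -3.076] [np.float64(-0.061), np.float64(-0.07)]
barend [599.5 161.2 174. ]
barend [ 575.8 -226.5  156. ]
stop [595.7 128.  190. ]
stop [ 576.5 -203.6  176. ]
yellow [442.9 287.  156. ] [444.9 285.  156. ] (array([444.11122501, 286.91626377, 154.94664218]), np.float64(2.471181741830996))
red [ 454.7 -306.   172. ] [ 456.5 -297.   172. ] (array([ 453.72225203, -303.23683768,  180.28168625]), np.float64(1.2721494091644057))
yellow 208.0 295.0 10.295730590820312 [446.8 277.9  16.8]
red 451.1000061035156 287.17999267578125 11.840810775756836 [ 454.  -298.7   28. ]
```

Emit:
arm_command(moves=[[1.5,-5.3,2,0,0,-0.13,1],[1.9,-5.4,1.5,0,0,-0.13,1],[1.9,-5.4,1.5,0,0,-0.13,1],[1.9,-5.4,1.0,0,0,-0.13,1],[1.9,-5.4,1,0,0,-0.13,1],[1.9,-5.4,0,0,0,-0.13,1],[1.9,-5.4,0,0,0,-0.13,1],[1.9,-5.4,0,0,0,-0.13,1],[1.9,-5.4,0,0,0,-0.13,1],[1.9,-5.4,0,0,0,-0.13,1]])

```text
t: 1.4
tool_pos: [338.5, 2.0, 300.1]
orientation: [3.139, -0.044, 0.005]
contact_force: [1.3, 0.6, 0.3]
grip_width: 85.7
```

Emit:
arm_command(moves=[[2,-5.4,0,0,0,0.028,1],[2,-5.4,0,0,0,0,1],[2,-5.4,0,0,0,0,1],[2,-5.4,0,0,0,0,1],[2,-5.4,0,0,0,0,1],[1.6,-3.2,0,0,0,0,1],[0,0,0,0,0,0,1]])

```text
t: 2.28
tool_pos: [456.0, -314.8, 297.6]
orientation: [-3.14, 0.014, -0.006]
contact_force: [-0.5, 1.2, 0.7]
grip_width: 85.6
```

```bash
python3 - <<'E'
from h import *
import pickle
o,f=snap('wrist','w1.png'); print(o['tool_pos'],o['orientation'])
pickle.dump((o,f),open('f1.pkl','wb'))
print(proj(f,[455,-302,172],o),proj(f,[455,-302,40],o))
E
```

```text
[ 456.0497535  -314.81368978  297.56299247] [-3.14042823  0.01405649 -0.00586602]
[317.58882156 218.97022223] [318.02481375 188.57511172]
```

View pics/w1.png

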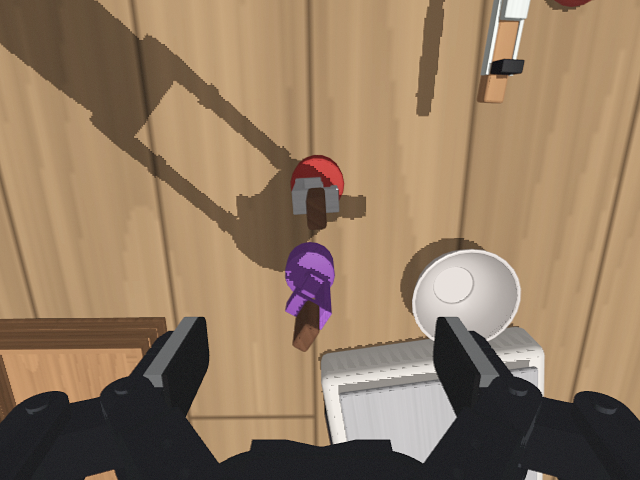

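```bash
python3 - <<'E'
from h import *
w=cv2.imread('pics/w1.png')
cv2.imwrite('pics/c4.png',cv2.resize(w[145:245,260:370],None,fx=6,fy=6,interpolation=cv2.INTER_CUBIC))
E
```

```text
(no output)
```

View pics/c4.png

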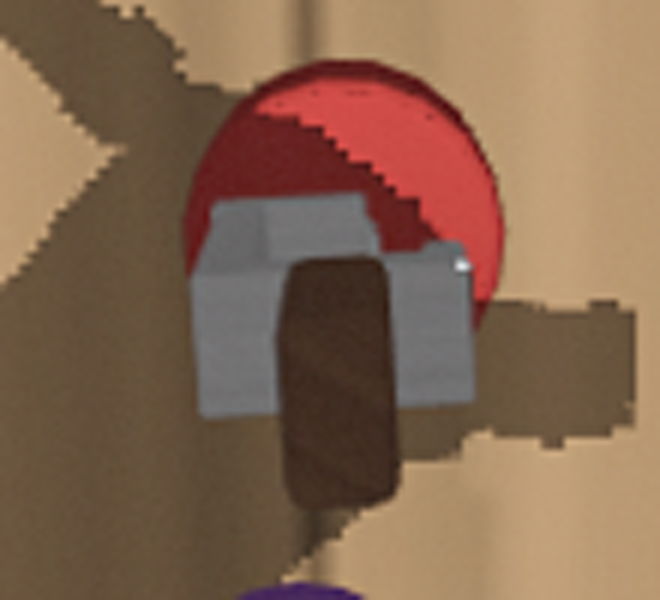

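```bash
python3 - <<'E'
from h import *
import pickle
o,f=pickle.load(open('f1.pkl','rb'))
g=lambda a,b,z: onz(f,260+a/6,145+b/6,z,o)
P=np.array([g(*c,126) for c in ((192,276),(200,418),(475,401),(472,262))]); print(P.round(1)); c=P.mean(0); print('arm c',c, [np.arctan2(*(P[j]-P[i])[[1,0]]).round(3) for i,j in((1,2),(0,3))])
a,b=g(290,507,172),g(398,500,172); print(a,b,'tab ctr',(a+b)/2+[0,12,0],np.arctan2(*(b-a)[[1,0]]))
# bar right end
w=cv2.cvtColor(f['pixels'],cv2.COLOR_RGB2BGR)
cv2.imwrite('pics/c5.png',cv2.resize(w[0:110,460:560],None,fx=5,fy=5,interpolation=cv2.INTER_CUBIC))
E
```

```text
[[ 434.2 -289.7  126. ]
 [ 434.7 -309.4  126. ]
 [ 472.6 -307.3  126. ]
 [ 472.1 -288.2  126. ]]
arm c [ 453.39819916 -298.65236634  126.        ] [np.float64(0.054), np.float64(0.041)]
[ 448.31229843 -309.6567006   172.        ] [ 461.16370475 -308.91507529  172.        ] tab ctr [ 454.73800159 -297.28588795  172.        ] 0.05764378495815024
```

View pics/c5.png

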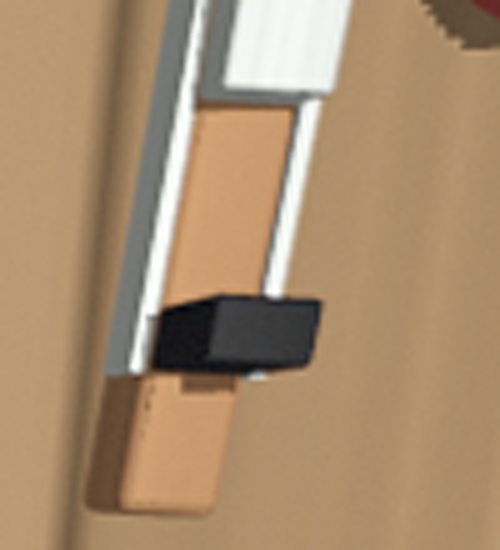

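```bash
python3 - <<'E'
from h import *
import pickle
o,f=pickle.load(open('f1.pkl','rb'))
g=lambda a,b,z: onz(f,460+a/5,0+b/5,z,o)
for n,c,z in (('stop in',(268,297),175.2),('stop out',(262,370),174.8),('block out',(278,93),166),('bar end',(168,515),156),('groove blk',(245,107),158)): 
    p=g(*c,z); print(n,p.round(1),'s',(p-[587.6,-32.6,0])@np.array([.061,.998,0]))
E
```

```text
stop in [ 578.  -200.5  175.2] s -168.11291308995075
stop out [ 578.6 -208.8  174.8] s -176.37844054968153
block out [ 580.1 -175.9  166. ] s -143.51657012223512
bar end [ 576.8 -225.1  156. ] s -192.77309640817887
groove blk [ 579.7 -175.8  158. ] s -143.34709113271697
```

Emit:
arm_command(moves=[[-0.15,1.7,0,0,0,0.06,1],[0,0,-5,0,0,0,1],[0,0,-5,0,0,0,1],[0,0,0,0,0,0,1]])

```text
t: 2.82
tool_pos: [451.8, -290.5, 197.3]
orientation: [-3.137, -0.089, -0.006]
contact_force: [-0.9, 0.1, 0.6]
grip_width: 85.3
```

```bash
python3 - <<'E'
from h import *
import pickle
o,f=snap('wrist','w2.png'); print(o['tool_pos'],o['orientation'])
pickle.dump((o,f),open('f2.pkl','wb'))
print(proj(f,[454.5,-298,172],o),proj(f,[454.5,-310,172],o))
E
```

```text
[ 451.79547605 -290.49151543  197.31673481] [-3.1370855  -0.0892726  -0.00606578]
[324.02109942 310.37785139] [322.54062623 332.58422925]
```

View pics/w2.png

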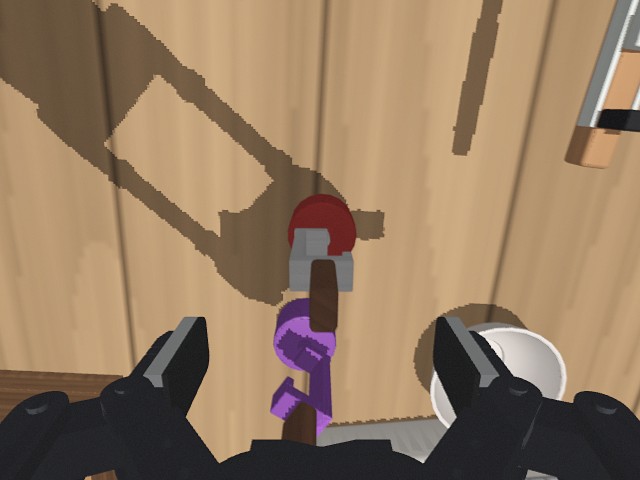

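Emit:
arm_command(moves=[[0.27,-0.75,-3,0,0,0,1],[0,0,-2.7,0,0,0,1],[0,0,-0.3,0,0,0,1],[0,0,0,0,0,0,1]])

```text
t: 3.38
tool_pos: [461.8, -302.5, 150.2]
orientation: [3.127, 0.092, 0.036]
contact_force: [0.1, 0.3, -0.4]
grip_width: 85.7
```

Emit:
arm_command(moves=[[0,0,0,0,0,0,1]])

```text
t: 3.5
tool_pos: [462.7, -303.1, 152.1]
orientation: [3.124, 0.092, 0.04]
contact_force: [-0.1, 1.2, 0.6]
grip_width: 85.3
```

```bash
python3 - <<'E'
from h import *
o=get_obs(); print(o); Rm=R.from_rotvec(o['orientation']).as_matrix(); print(Rm.round(3))
E
```

```text
{'t': 3.5, 'q': array([-0.70935299,  0.28440797,  1.70056455,  0.006156  ,  1.12741305,
       -0.77102418]), 'dq': array([ 0.00135371, -0.01372667, -0.01743778,  0.00022087,  0.00702674,
        0.00024162]), 'joint_efforts': array([-3.65720553e-03, -3.97091353e+01, -2.22685808e+01,  2.89407297e-02,
       -1.53491702e-01, -4.96499047e-05]), 'tool_pos': array([ 462.73291065, -303.07849136,  152.10598771]), 'orientation': array([3.12441292, 0.09237124, 0.03960776]), 'contact_force': array([-0.08218572,  1.20589031,  0.58650749]), 'torque': array([ 0.0403137 ,  0.00987008, -0.00932888]), 'grip_width': 85.31478377477418}
[[ 0.998  0.059  0.026]
 [ 0.059 -0.998 -0.015]
 [ 0.025  0.016 -1.   ]]
```

```bash
cat > go.py <<'E'
import sys
from h import *
def need(p,yaw):
    o=get_obs(); Rm=R.from_rotvec(o['orientation']).as_matrix()
    Rt=R.from_euler('z',yaw).as_matrix()@np.diag([1,-1,-1])
    w=R.from_matrix(Rt@Rm.T).as_rotvec()
    print('t',round(o['t'],2),'pos',o['tool_pos'].round(1),'shift cm',((np.array(p)-o['tool_pos'])/10).round(2),'turn',w.round(3),'F',o['contact_force'].round(1),'Tq',o['torque'].round(3),'w',round(o['grip_width'],1),'dq',abs(o['dq']).max().round(3))
if __name__=='__main__':
    a=[float(x) for x in sys.argv[1:]]; need(a[:3],a[3])
E
python3 go.py 454.5 -298 137 0.055
```

```text
t 3.5 pos [ 462.7 -303.1  152.1] shift cm [-0.82  0.51 -1.51] turn [ 0.015  0.026 -0.004] F [-0.1  1.2  0.6] Tq [ 0.04   0.01  -0.009] w 85.3 dq 0.017
```

Emit:
arm_command(moves=[[-0.8,0.5,0,0.015,0.026,0,1],[0,0,0,0,0,0,1]])

```text
t: 3.75
tool_pos: [454.9, -298.3, 154.0]
orientation: [3.139, 0.093, 0.0]
contact_force: [-0.2, -0.4, 0.2]
grip_width: 85.1
```

```bash
python3 go.py 454.5 -298 137 0.055
```

```text
t 3.75 pos [ 454.9 -298.3  154. ] shift cm [-0.04  0.03 -1.7 ] turn [ 0.001  0.    -0.004] F [-0.2 -0.4  0.2] Tq [ 0.045  0.026 -0.07 ] w 85.1 dq 0.009
```

Emit:
arm_command(moves=[[0,0,-0.9,0,0,0,1],[0,0,-0.8,0,0,0,1],[0,0,0,0,0,0,1]])

```text
t: 4.12
tool_pos: [454.6, -298.1, 135.5]
orientation: [3.14, 0.093, -0.001]
contact_force: [0.2, -0.5, 0.3]
grip_width: 85.5
```

```bash
python3 go.py 454.5 -298 137 0.055
```

```text
t 4.12 pos [ 454.6 -298.1  135.5] shift cm [-0.01  0.01  0.15] turn [ 0.    -0.    -0.004] F [ 0.2 -0.5  0.3] Tq [-0.049 -0.094  0.015] w 85.5 dq 0.004
```

Emit:
arm_command(moves=[[0,0,0.1,0,0,0,-1],[0,0,0,0,0,0,-1],[0,0,0,0,0,0,-1],[0,0,0,0,0,0,-1],[0,0,0,0,0,0,-1],[0,0,0,0,0,0,-1]], force=60)

```text
t: 4.88
tool_pos: [454.4, -298.3, 136.5]
orientation: [3.14, 0.093, -0.001]
contact_force: [-0.2, -0.1, -0.2]
grip_width: 13.4
```

```bash
python3 go.py 454.5 -298 137 0.055
```

```text
t 4.88 pos [ 454.4 -298.3  136.5] shift cm [0.01 0.03 0.05] turn [ 0.001 -0.001 -0.004] F [-0.2 -0.1 -0.2] Tq [-0.048  0.01  -0.003] w 13.4 dq 0.002
```

Emit:
arm_command(moves=[[0,0,1,0,0,0,-1],[0,0,3,0,0,0,-1],[0,0,3,0,0,0,-1],[0,0,3,0,0,-0.03,-1],[0.3,2,1,0,0,-0.03,-1],[0.3,4,0,0,0,-0.03,-1],[0.3,4,0,0,0,-0.03,-1],[0.3,4,0,0,0,0,-1],[0.3,4,0,0,0,0,-1],[0.3,4,0,0,0,0,-1]])

```text
t: 6.12
tool_pos: [470.5, -72.7, 250.9]
orientation: [-3.136, 0.112, 0.003]
contact_force: [0.5, -0.5, -3.5]
grip_width: 13.5
```

```bash
python3 go.py 520 88 245 -0.061
```

```text
t 6.12 pos [470.5 -72.7 250.9] shift cm [ 4.95 16.07 -0.59] turn [-0.004 -0.002  0.01 ] F [ 0.5 -0.5 -3.5] Tq [ 0.008 -0.056  0.019] w 13.5 dq 0.673
```

Emit:
arm_command(moves=[[0.3,4,0,0,0,0,-1],[0.8,4,0,0,0,0,-1],[1.2,3,0,0,0,0,-1],[1.2,2,0,0,0,0,-1],[0.5,0.5,0,0,0,0,-1],[0,0,0,0,0,0,-1]])

```text
t: 6.88
tool_pos: [508.7, 69.6, 252.0]
orientation: [-3.136, 0.104, 0.006]
contact_force: [-1.0, -1.2, -3.2]
grip_width: 13.2
```

```bash
python3 go.py 530 92 214 -0.061; python3 - <<'E'
from h import *
import pickle
d={}
for n in ['side','top','wrist']:
    o,f=snap(n,n+'3.png'); d[n]=(o,f)
pickle.dump(d,open('f3.pkl','wb'))
w=cv2.imread('pics/wrist3.png');t=cv2.imread('pics/top3.png');s=cv2.imread('pics/side3.png')
cv2.imwrite('pics/c6.png',cv2.hconcat([cv2.resize(t[190:270,235:335],None,fx=4,fy=4,interpolation=cv2.INTER_CUBIC),cv2.resize(s[160:240,290:390],None,fx=4,fy=4,interpolation=cv2.INTER_CUBIC)]))
E
```

```text
t 6.88 pos [508.7  69.6 252. ] shift cm [ 2.13  2.24 -3.8 ] turn [-0.004 -0.004  0.005] F [-1.  -1.2 -3.2] Tq [-0.1    0.027  0.052] w 13.2 dq 0.009
```

View pics/wrist3.png

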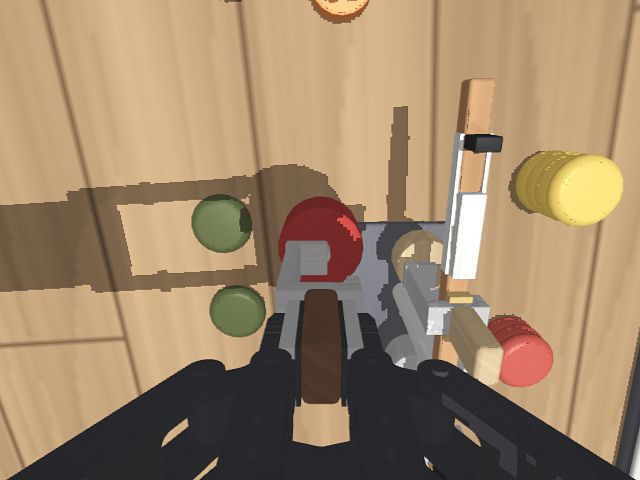

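View pics/c6.png

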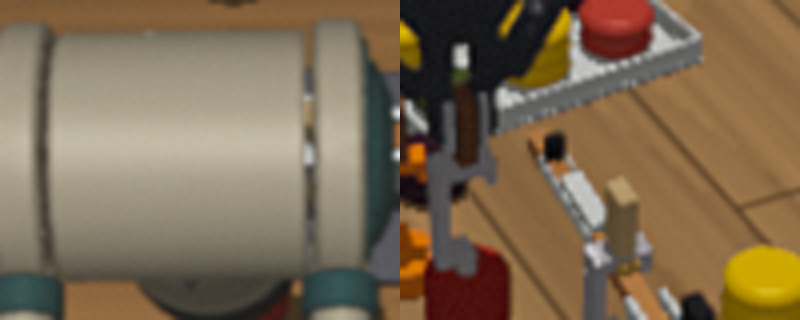

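```bash
python3 - <<'E'
from h import *
w=cv2.imread('pics/wrist3.png')
cv2.imwrite('pics/c7.png',cv2.resize(w[70:290,430:520],None,fx=3.6,fy=3.6,interpolation=cv2.INTER_CUBIC)[:, :])
E
```

```text
(no output)
```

View pics/c7.png

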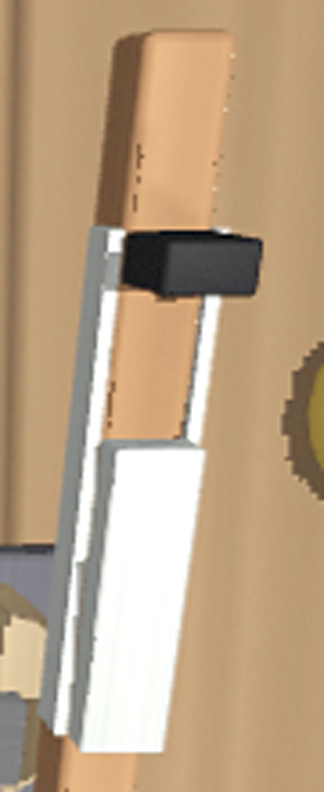

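```bash
python3 - <<'E'
from h import *
import pickle
o,f=pickle.load(open('f3.pkl','rb'))['wrist']
g=lambda a,b,z: onz(f,430+a/3.6,70+b/3.6,z,o)
th=.047
for n,c,s,h in (('barend',(190,30),195,0),('stop in top',(212,296),160,18),('stop out top',(216,235),168,18),('stop L top-in',(165,294),160,18),('stop R top in',(258,298),160,18),('stop in bottom',(155,300),160,0),('block out',(155,447),136,8),('block out base',(147,437),136,0),('block in',(120,751),84,8),('blkR',(205,449),136,8),('blkL',(112,445),136,8),('blkinL',(80,750),84,8),('blkinR',(163,750),84,8)):
    p=g(*c,165+s*th+h); q=p-[587.6,-31.6,0]; print(n,p.round(1),'s',(q@[.061,.998,0]).round(1),'x',(q@[.998,-.061,0]).round(1))
E
```

```text
barend [599.8 163.5 174.2] s 195.4 x 0.3
stop in top [598.6 126.9 190.5] s 158.9 x 1.4
stop out top [598.5 135.3 190.9] s 167.2 x 0.7
stop L top-in [592.  127.6 190.5] s 159.2 x -5.3
stop R top in [605.2 126.2 190.5] s 158.6 x 7.9
stop in bottom [597.3 125.2 172.5] s 157.0 x 0.1
block out [595.8 103.5 179.4] s 135.3 x -0.0
block out base [597.5 103.6 171.4] s 135.5 x 1.6
block in [593.5  51.9 176.9] s 83.7 x 0.8
blkR [603.6 102.7 179.4] s 135.0 x 7.7
blkL [589.2 104.3 179.4] s 135.7 x -6.7
blkinL [586.8  52.5 176.9] s 83.9 x -5.9
blkinR [600.6  51.6 176.9] s 83.9 x 7.9
```

Emit:
arm_command(moves=[[2,1.3,-1.2,0,0,0,-1],[2,1,-1.2,0,0,0,-1],[0.2,0,-1.2,0,0,0,-1],[0,0,0,0,0,0,-1]])

```text
t: 7.52
tool_pos: [550.2, 89.3, 214.5]
orientation: [-3.138, 0.112, 0.01]
contact_force: [-0.1, 0.2, -3.9]
grip_width: 13.3
```

```bash
python3 go.py 595.7 90.2 216 -0.061
```

```text
t 7.53 pos [550.2  89.3 214.5] shift cm [4.55 0.09 0.15] turn [-0.002 -0.006  0.01 ] F [-0.1  0.2 -3.9] Tq [0.052 0.038 0.03 ] w 13.3 dq 0.025
```

Emit:
arm_command(moves=[[1.5,0,0.2,0,0,0.01,-1],[1.5,0,0,0,0,0,-1],[1.4,0,0,0,0,0,-1],[0,0,0,0,0,0,-1]])

```text
t: 8.02
tool_pos: [598.1, 88.4, 217.9]
orientation: [-3.139, 0.096, 0.005]
contact_force: [-1.1, 0.2, -3.0]
grip_width: 13.8
```

```bash
python3 go.py 595.7 90.2 200 -0.061;  python3 - <<'E'
from h import *
o,f=snap('wrist','w4.png')
o,f=snap('side','s4.png')
s=cv2.imread('pics/s4.png');cv2.imwrite('pics/s4c.png',cv2.resize(s[150:300,290:430],None,fx=4,fy=4,interpolation=cv2.INTER_CUBIC))
E
```

```text
t 8.03 pos [598.1  88.4 217.9] shift cm [-0.24  0.18 -1.79] turn [-0.002 -0.003  0.   ] F [-1.1  0.2 -3. ] Tq [-0.008  0.041  0.005] w 13.8 dq 0.032
```

View pics/w4.png

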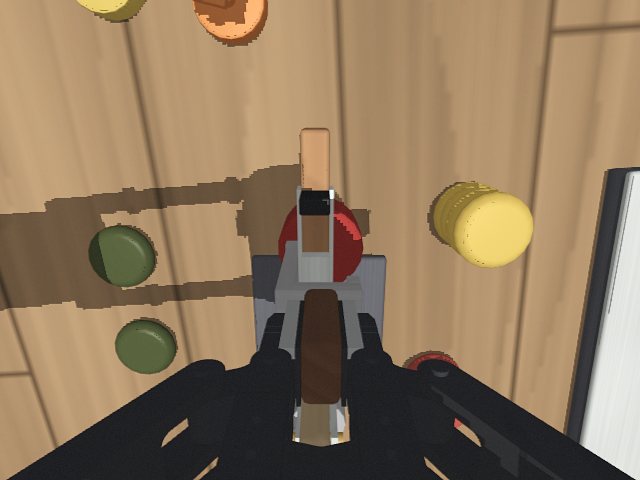

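View pics/s4c.png

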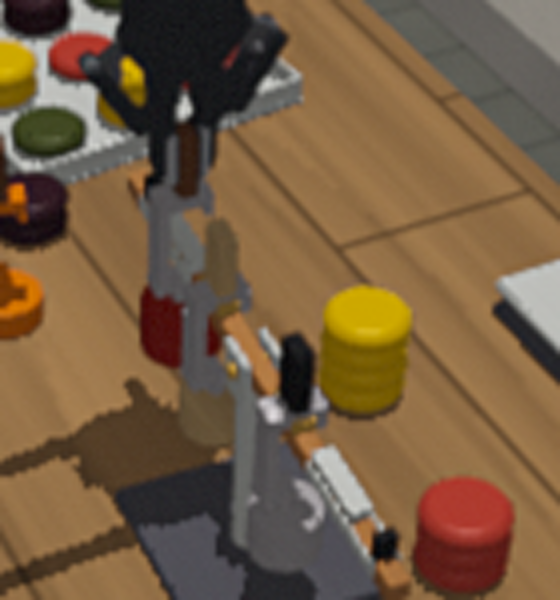

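Emit:
arm_command(moves=[[-0.2,0.2,-0.7,0,0,0,-1],[0.05,0.9,-0.6,0,0,0,-1],[0.05,0.9,0,0,0,0,-1],[0,0,0,0,0,0,-1]])

```text
t: 8.62
tool_pos: [593.4, 110.6, 203.5]
orientation: [-3.138, 0.095, 0.012]
contact_force: [-0.2, -0.9, -3.1]
grip_width: 13.2
```

```bash
python3 go.py 597.3 115.3 205 -0.061
```

```text
t 8.62 pos [593.4 110.6 203.5] shift cm [0.39 0.47 0.15] turn [-0.002 -0.007 -0.   ] F [-0.2 -0.9 -3.1] Tq [-0.035  0.072 -0.018] w 13.2 dq 0.014
```

Emit:
arm_command(moves=[[0.2,0.2,0.1,0,0,0,-1],[0.1,0.2,0,0,0,0,-1],[0,0.1,0,0,0,0,-1]])

```text
t: 9.0
tool_pos: [597.0, 116.0, 205.1]
orientation: [-3.138, 0.095, 0.01]
contact_force: [-0.3, -0.1, -3.7]
grip_width: 12.8
```

```bash
python3 go.py 597.3 115.3 205 -0.061
```

```text
t 9.0 pos [597.  116.  205.1] shift cm [ 0.03 -0.07 -0.01] turn [-0.002 -0.006 -0.001] F [-0.3 -0.1 -3.7] Tq [-0.024  0.037 -0.007] w 12.8 dq 0.012
```

Emit:
arm_command(moves=[[0,0.1,0,0,0,0,-1]])

```text
t: 9.12
tool_pos: [597.0, 116.9, 205.1]
orientation: [-3.138, 0.095, 0.01]
contact_force: [0.0, -0.2, -3.3]
grip_width: 12.9
```

Emit:
arm_command(moves=[[0,0.1,0,0,0,0,-1]])

```text
t: 9.25
tool_pos: [597.1, 117.4, 205.1]
orientation: [-3.139, 0.095, 0.01]
contact_force: [1.0, -1.6, -4.3]
grip_width: 13.4
```

Emit:
arm_command(moves=[[0,0.1,0,0,0,0,-1]])

```text
t: 9.38
tool_pos: [597.0, 117.5, 205.0]
orientation: [3.139, -0.095, -0.01]
contact_force: [0.0, -3.2, -3.5]
grip_width: 13.5
```

Emit:
arm_command(moves=[[0,-0.2,0,0,0,0,-1],[0,0,-0.2,0,0,0,-1]])

```text
t: 9.62
tool_pos: [597.1, 115.9, 203.1]
orientation: [-3.14, 0.096, 0.01]
contact_force: [-0.5, -0.4, -3.3]
grip_width: 13.2
```

```bash
python3 go.py 597.3 115.2 195 -0.061
```

```text
t 9.62 pos [597.1 115.9 203.1] shift cm [ 0.02 -0.07 -0.81] turn [-0.001 -0.006 -0.   ] F [-0.5 -0.4 -3.3] Tq [ 0.003 -0.04   0.03 ] w 13.2 dq 0.036
```

Emit:
arm_command(moves=[[0,-0.08,-0.2,0,0,0,-1],[0,0,-0.2,0,0,0,-1]])

```text
t: 9.88
tool_pos: [597.0, 115.4, 198.8]
orientation: [-3.139, 0.096, 0.01]
contact_force: [0.3, -0.9, -3.6]
grip_width: 13.6
```

Emit:
arm_command(moves=[[0,0,-0.2,0,0,0,-1],[0,0,-0.2,0,0,0,-1]])

```text
t: 10.12
tool_pos: [596.9, 115.4, 194.5]
orientation: [-3.139, 0.096, 0.01]
contact_force: [0.7, -0.0, -4.4]
grip_width: 13.5
```

Emit:
arm_command(moves=[[0,0,-0.2,0,0,0,-1],[0,0,0,0,0,0,-1]])

```text
t: 10.38
tool_pos: [596.8, 115.4, 192.0]
orientation: [-3.139, 0.096, 0.011]
contact_force: [0.2, -0.4, -3.3]
grip_width: 13.4
```

Emit:
arm_command(moves=[[0,0,-0.3,0,0,0,-1],[0,0,-0.2,0,0,0,-1]])

```text
t: 10.62
tool_pos: [597.0, 115.7, 187.3]
orientation: [-3.139, 0.096, 0.01]
contact_force: [-0.7, -0.1, -1.8]
grip_width: 13.3
```

Emit:
arm_command(moves=[[0,0,-0.3,0,0,0,-1],[0,0,-0.2,0,0,0,-1]])

```text
t: 10.88
tool_pos: [597.1, 116.0, 182.5]
orientation: [-3.138, 0.096, 0.009]
contact_force: [0.0, 0.9, -1.3]
grip_width: 13.5
```

```bash
python3 go.py 597.1 115.3 176 -0.061;  python3 - <<'E'
from h import *
o,f=snap('wrist','w5.png')
w=cv2.imread('pics/w5.png');cv2.imwrite('pics/w5c.png',cv2.resize(w[120:420,240:400],None,fx=3,fy=2,interpolation=cv2.INTER_CUBIC))
E
```

```text
t 10.88 pos [597.1 116.  182.5] shift cm [ 0.   -0.07 -0.65] turn [-0.002 -0.006 -0.   ] F [ 0.   0.9 -1.3] Tq [ 0.027  0.078 -0.043] w 13.5 dq 0.033
```

View pics/w5c.png

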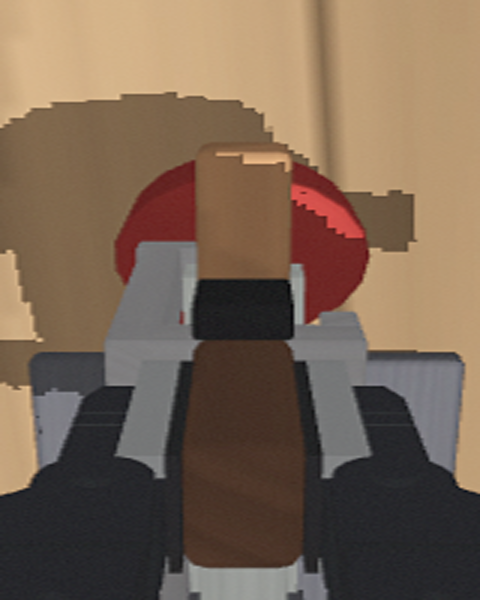

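Emit:
arm_command(moves=[[0,-0.05,-0.3,0,0,0,-1],[0,0,-0.1,0,0,0,-1]])

```text
t: 11.18
tool_pos: [597.1, 116.0, 178.6]
orientation: [-3.137, 0.095, 0.008]
contact_force: [-1.6, 0.5, 0.7]
grip_width: 13.3
```

Emit:
arm_command(moves=[[0,0,-0.1,0,0,0,-1],[0,0,0,0,0,0,-1]])

```text
t: 11.42
tool_pos: [597.1, 116.0, 177.8]
orientation: [-3.137, 0.095, 0.008]
contact_force: [-1.0, 0.8, -0.1]
grip_width: 13.5
```

```bash
python3 go.py 597.1 115.3 175 -0.061
```

```text
t 11.43 pos [597.1 116.  177.8] shift cm [-0.   -0.07 -0.28] turn [-0.003 -0.005 -0.   ] F [-1.   0.8 -0.1] Tq [ 0.089  0.224 -0.037] w 13.5 dq 0.004
```

Emit:
arm_command(moves=[[0,0,0,0,0,0,-0.6],[0,0,0,0,0,0,-0.4],[0,0,0,0,0,0,0],[0,0,0,0,0,0,0]])

```text
t: 11.92
tool_pos: [598.4, 115.3, 178.3]
orientation: [-3.138, 0.096, 0.003]
contact_force: [0.9, 0.3, -0.8]
grip_width: 42.5
```

```bash
python3 go.py 597.1 115.3 175 -0.061;  python3 - <<'E'
from h import *
o,f=snap('wrist','w6.png')
o,f=snap('side','s6.png')
s=cv2.imread('pics/s6.png');s=cv2.resize(s[150:300,290:430],None,fx=4,fy=4,interpolation=cv2.INTER_CUBIC)
w=cv2.imread('pics/w6.png')[100:400,240:400];w=cv2.resize(w,(240,600))
cv2.imwrite('pics/w6c.png',cv2.hconcat([s,w]))
E
```

```text
t 11.93 pos [598.4 115.3 178.3] shift cm [-0.13  0.   -0.33] turn [-0.002 -0.002 -0.   ] F [ 0.9  0.3 -0.8] Tq [ 0.064 -0.025 -0.042] w 42.5 dq 0.002
```

View pics/w6c.png

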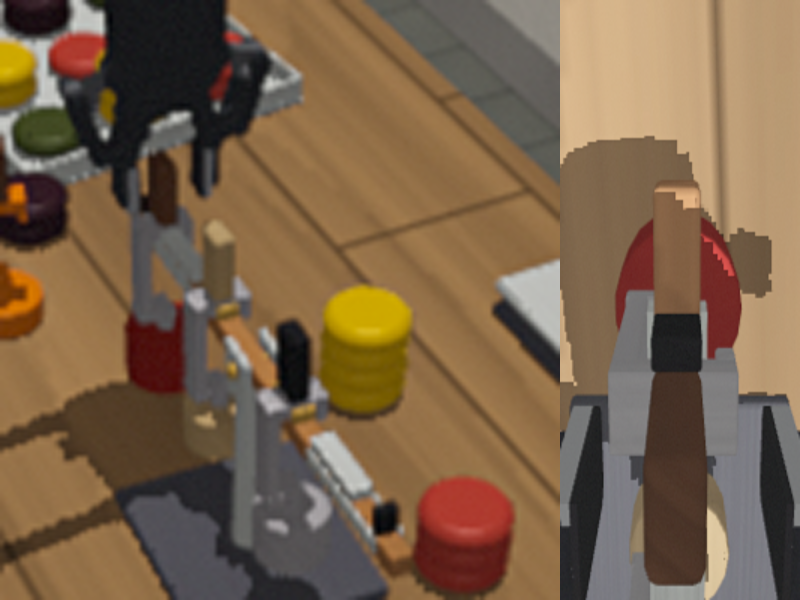

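Emit:
arm_command(moves=[[0,0,1,0,0,0,0],[0,0,2,0,0,0,0],[0,0,3,0,0,0,0.3],[0,0,3,0,0,0,0.5],[-1,0,2,0,0,0,1],[-3,0,1,0,0,0,1],[-3,0,0,0,0,0,1],[-2,1,0,0,0,0,1],[0,0,0,0,0,0,1]])

```text
t: 13.15
tool_pos: [507.1, 126.0, 307.8]
orientation: [-3.137, 0.096, -0.009]
contact_force: [-0.4, 0.5, 0.2]
grip_width: 85.4
```

```bash
python3 go.py 444 286 290 0;  python3 - <<'E'
from h import *
import pickle
d={}
for n in ('wrist','side'):
  o,f=snap(n,n+'7.png'); d[n]=(o,f)
pickle.dump(d,open('f7.pkl','wb'))
s=cv2.imread('pics/side7.png');s=cv2.resize(s[150:300,290:430],None,fx=4,fy=4,interpolation=cv2.INTER_CUBIC)
cv2.imwrite('pics/s7c.png',s)
E
```

```text
t 13.15 pos [507.1 126.  307.8] shift cm [-6.31 16.   -1.78] turn [-0.003  0.006  0.061] F [-0.4  0.5  0.2] Tq [-0.004 -0.034 -0.043] w 85.4 dq 0.022
```

View pics/wrist7.png

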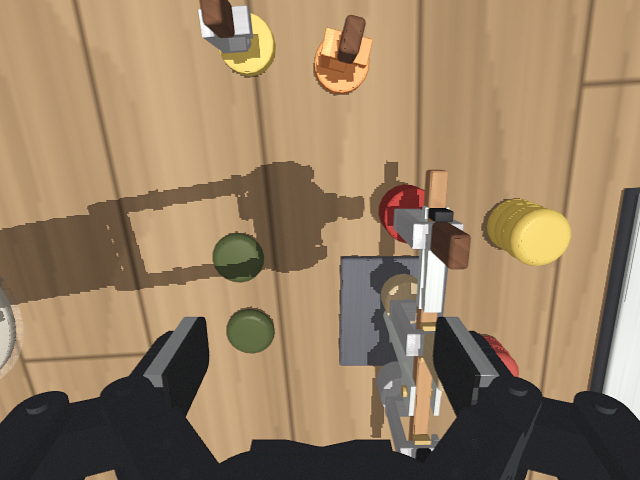

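View pics/s7c.png

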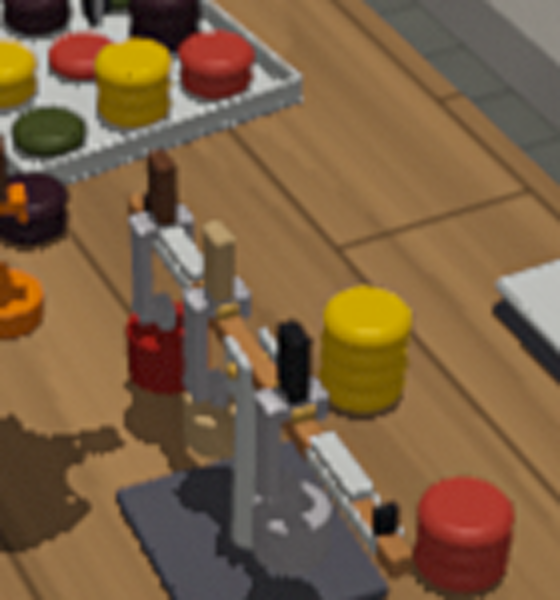

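Emit:
arm_command(moves=[[-1.5,4,0,0,0,0.03,1],[-1.5,4,0,0,0,0.03,1],[-1.5,3.5,-0.5,0,0,0,1],[-1,2,-0.5,0,0,0,1],[0,0,0,0,0,0,1]])

```text
t: 13.88
tool_pos: [458.9, 264.4, 294.6]
orientation: [-3.14, 0.005, -0.011]
contact_force: [-0.2, -0.8, 0.3]
grip_width: 85.4
```

```bash
python3 go.py 444 286 290 0;  python3 - <<'E'
from h import *
import pickle
o,f=snap('wrist','w8.png'); pickle.dump((o,f),open('f8.pkl','wb'))
u,v=proj(f,[444,286,156],o).round().astype(int); print(u,v)
w=cv2.imread('pics/w8.png'); x0,y0=max(u-60,0),max(v-80,0); print(x0,y0)
cv2.imwrite('pics/w8c.png',cv2.resize(w[y0:y0+120,x0:x0+120],None,fx=5,fy=5,interpolation=cv2.INTER_CUBIC))
E
```

```text
t 13.88 pos [458.9 264.4 294.6] shift cm [-1.49  2.16 -0.46] turn [-0.001  0.007  0.003] F [-0.2 -0.8  0.3] Tq [-0.021  0.016 -0.018] w 85.4 dq 0.023
298 203
238 123
```

View pics/w8c.png

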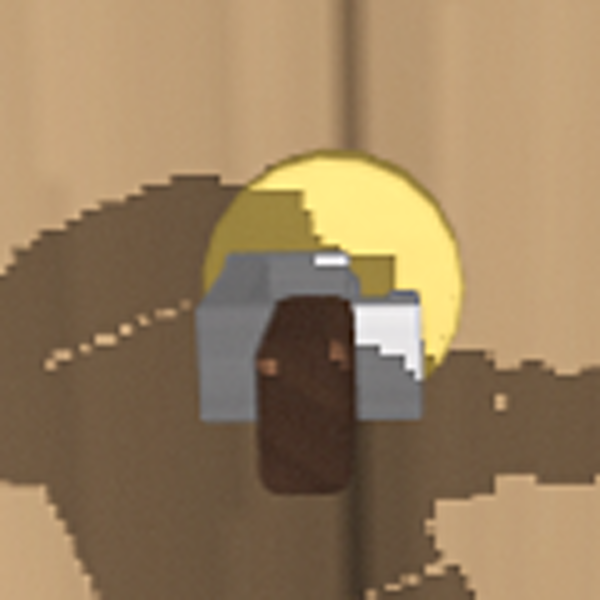

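View pics/w8.png

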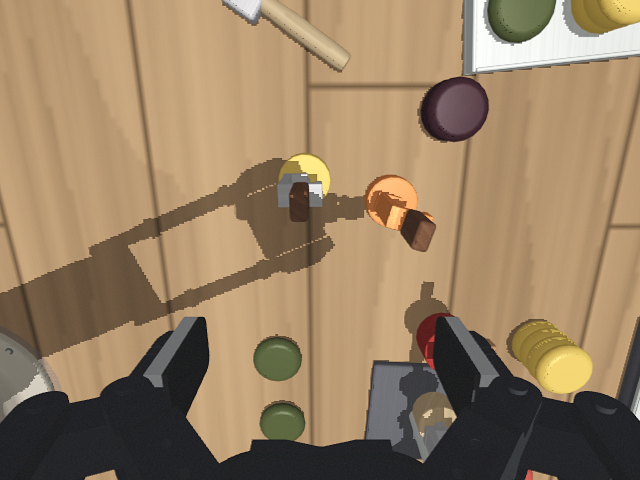

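```bash
python3 - <<'E'
from h import *
import pickle
o,f=pickle.load(open('f8.pkl','rb'))
g=lambda a,b,z: onz(f,238+a/5,123+b/5,z,o)
P=np.array([g(*c,110) for c in ((198,305),(202,420),(422,418),(420,303))]); print(P.round(1)); c=P.mean(0); print('arm c',c, [np.arctan2(*(P[j]-P[i])[[1,0]]).round(3) for i,j in((1,2),(0,3))])
a,b=g(258,490,156),g(352,490,156); print(a,b,'tab ctr',(a+b)/2+[0,12,0])
for c,z in (((391,203),24),((418,240),156),((402,222),110)): print('orange',onz(f,*c,z,o).round(1))
E
```

```text
[[424.7 293.2 110. ]
 [424.7 273.6 110. ]
 [462.3 273.8 110. ]
 [462.  293.4 110. ]]
arm c [443.39803587 283.47786438 110.        ] [np.float64(0.005), np.float64(0.006)]
[437.36500666 272.65040483 156.        ] [451.3281038  272.59386881 156.        ] tab ctr [444.34655523 284.62213682 156.        ]
orange [537.2 259.3  24. ]
orange [534.  257.5 156. ]
orange [531.3 259.9 110. ]
```

Emit:
arm_command(moves=[[-1.4,1.8,-1,0,0.006,0,1],[0,0,-3.5,0,0,0,1],[0,0,-3.5,0,0,0,1],[0,0,-3,0,0,0,1],[0,0,0,0,0,0,1]])

```text
t: 14.55
tool_pos: [452.3, 278.4, 182.7]
orientation: [3.141, -0.015, 0.013]
contact_force: [-0.5, -0.2, 0.1]
grip_width: 85.8
```

```bash
python3 go.py 444.3 284 121 0.005
```

```text
t 14.55 pos [452.3 278.4 182.7] shift cm [-0.8   0.56 -6.17] turn [0.001 0.008 0.015] F [-0.5 -0.2  0.1] Tq [ 0.012 -0.013 -0.004] w 85.8 dq 0.058
```

Emit:
arm_command(moves=[[-0.8,0.56,-1,0,0.008,0.015,1],[0,0,-1.5,0,0,0,1],[0,0,-1.5,0,0,0,1],[0,0,0,0,0,0,1]])

```text
t: 15.05
tool_pos: [446.8, 284.5, 143.0]
orientation: [-3.14, -0.008, -0.008]
contact_force: [-0.1, -0.7, 0.3]
grip_width: 85.0
```

```bash
python3 go.py 444.3 284 121 0.005
```

```text
t 15.05 pos [446.8 284.5 143. ] shift cm [-0.25 -0.05 -2.2 ] turn [-0.001  0.005 -0.   ] F [-0.1 -0.7  0.3] Tq [-0.012 -0.004  0.011] w 85.0 dq 0.024
```

Emit:
arm_command(moves=[[-0.25,0,-0.8,0,0.005,0,1],[0,0,-0.8,0,0,0,1],[0,0,-0.5,0,0,0,1],[0,0,0,0,0,0,1]])

```text
t: 15.55
tool_pos: [444.6, 284.8, 121.1]
orientation: [-3.14, -0.008, -0.001]
contact_force: [0.2, -0.9, -0.1]
grip_width: 85.4
```

```bash
python3 go.py 444.3 284 121 0.005
```

```text
t 15.55 pos [444.6 284.8 121.1] shift cm [-0.03 -0.08 -0.01] turn [-0.002  0.001 -0.   ] F [ 0.2 -0.9 -0.1] Tq [ 0.039 -0.023  0.023] w 85.4 dq 0.005
```

Emit:
arm_command(moves=[[0,-0.06,0,0,0,0,-1],[0,0,0,0,0,0,-1],[0,0,0,0,0,0,-1],[0,0,0,0,0,0,-1],[0,0,0,0,0,0,-1],[0,0,0,0,0,0,-1]], force=60)

```text
t: 16.3
tool_pos: [444.8, 284.3, 121.8]
orientation: [-3.139, -0.008, -0.003]
contact_force: [-0.4, 0.1, -0.4]
grip_width: 13.2
```

```bash
python3 go.py 444.3 284 121 0.005
```

```text
t 16.3 pos [444.8 284.3 121.8] shift cm [-0.05 -0.03 -0.08] turn [-0.002  0.002 -0.   ] F [-0.4  0.1 -0.4] Tq [-0.016 -0.017  0.017] w 13.2 dq 0.001
```

Emit:
arm_command(moves=[[0,0,1,0,0,0,-1],[0,0,3,0,0,0,-1],[0,0,3,0,0,-0.02,-1],[0,0,3,0,0,-0.02,-1],[0.3,-3,2,0,0,-0.02,-1],[0.3,-5,0.5,0,0,0,-1],[0.3,-5,0,0,0,0,-1],[0.3,-5,0,0,0,0,-1],[0.3,-5,0,0,0,0,-1],[0.3,-5,0,0,0,0,-1]])

```text
t: 17.55
tool_pos: [461.5, -0.8, 254.8]
orientation: [-3.138, 0.076, -0.009]
contact_force: [0.8, 0.6, -2.2]
grip_width: 13.0
```

```bash
python3 go.py 510 -140 250 -0.061
```

```text
t 17.55 pos [461.5  -0.8 254.8] shift cm [  4.85 -13.92  -0.48] turn [-0.002  0.006 -0.012] F [ 0.8  0.6 -2.2] Tq [ 0.042 -0.061  0.061] w 13.0 dq 0.898
```

Emit:
arm_command(moves=[[0.3,-4.5,0,0,0,0,-1],[0.6,-3.5,0,0,0,0,-1],[1.3,-2.2,0,0,0,0,-1],[1.2,-1,0,0,0,0,-1],[0,0,0,0,0,0,-1]])

```text
t: 18.18
tool_pos: [495.4, -119.6, 256.9]
orientation: [-3.138, 0.086, -0.012]
contact_force: [-0.1, 0.3, -1.8]
grip_width: 13.2
```

```bash
python3 go.py 536 -150.6 221 -0.061;  python3 - <<'E'
from h import *
import pickle
d={}
for n in ('wrist','side'):
  o,f=snap(n,n+'9.png'); d[n]=(o,f)
pickle.dump(d,open('f9.pkl','wb'))
s=cv2.imread('pics/side9.png');s=cv2.resize(s[160:310,290:430],None,fx=4,fy=4,interpolation=cv2.INTER_CUBIC)
cv2.imwrite('pics/s9c.png',s)
E
```

```text
t 18.18 pos [ 495.4 -119.6  256.9] shift cm [ 4.06 -3.1  -3.59] turn [-0.002  0.007 -0.006] F [-0.1  0.3 -1.8] Tq [-0.017  0.047  0.008] w 13.2 dq 0.029
```

View pics/wrist9.png

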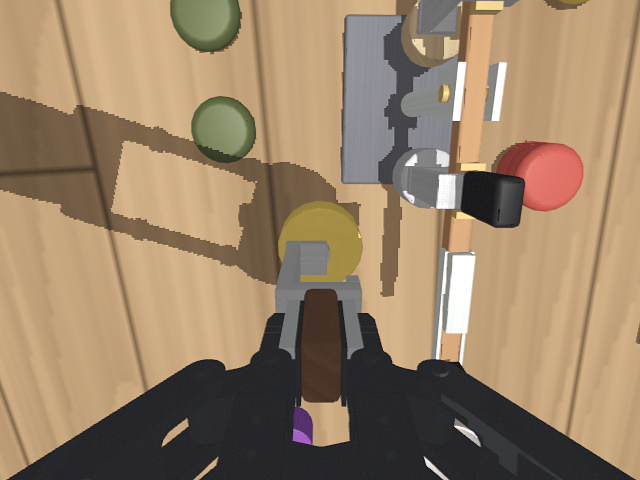

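View pics/s9c.png

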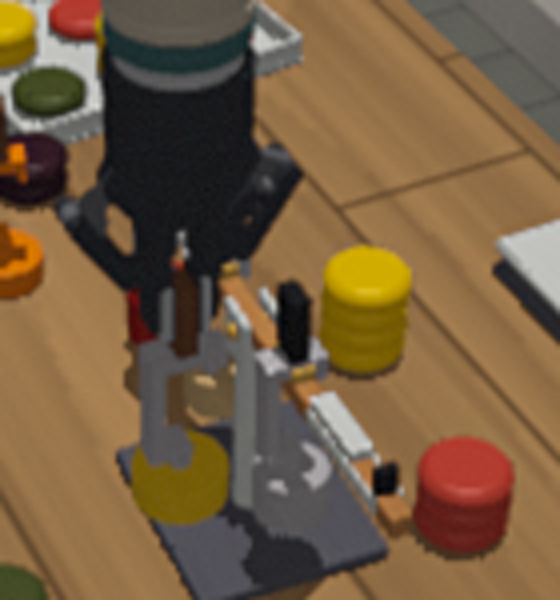

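```bash
python3 - <<'E'
from h import *
import pickle
o,f=pickle.load(open('f9.pkl','rb'))['wrist']
for n,c,z in (('blk inL',(447,251),180),('blk inR',(475,250),180),('blk outL',(441,331),184),('blk outR',(467,334),184)):
    p=onz(f,*c,z,o); q=p-[588.3,-31.6,0]; print(n,p.round(1),'s',(q@[.061,.998,0]).round(1),'x',(q@[.998,-.061,0]).round(1))
E
```

```text
blk inL [ 571.9 -118.7  180. ] s -87.9 x -11.0
blk inR [ 588.6 -119.   180. ] s -87.2 x 5.7
blk outL [ 569.2 -170.1  184. ] s -139.3 x -10.7
blk outR [ 585.6 -173.1  184. ] s -141.4 x 5.9
```

Emit:
arm_command(moves=[[1.3,-1.1,-1.1,0,0.007,0,-1],[1.3,-1,-1.1,0,0,0,-1],[1,-0.8,-1,0,0,0,-1],[0,0,0,0,0,0,-1]])

```text
t: 18.77
tool_pos: [532.4, -147.3, 221.6]
orientation: [-3.137, 0.079, 0.004]
contact_force: [-0.6, -0.2, -2.1]
grip_width: 13.2
```

```bash
python3 go.py 581 -153 221 -0.061
```

```text
t 18.77 pos [ 532.4 -147.3  221.6] shift cm [ 4.86 -0.57 -0.06] turn [-0.003 -0.002 -0.01 ] F [-0.6 -0.2 -2.1] Tq [-0.015  0.041 -0.053] w 13.2 dq 0.016
```

Emit:
arm_command(moves=[[1.6,-0.2,0,0,0,-0.01,-1],[1.6,-0.2,0,0,0,0,-1],[1.4,-0.2,0,0,0,0,-1],[0,0,0,0,0,0,-1]])

```text
t: 19.27
tool_pos: [582.7, -153.6, 222.1]
orientation: [-3.137, 0.096, 0.001]
contact_force: [0.3, 0.8, -2.2]
grip_width: 12.9
```

```bash
python3 go.py 581 -153 221 -0.061;  python3 - <<'E'
from h import *
import pickle
d={}
for n in ('wrist','side'):
  o,f=snap(n,n+'10.png'); d[n]=(o,f)
pickle.dump(d,open('f10.pkl','wb'))
s=cv2.imread('pics/side10.png');s=cv2.resize(s[180:330,290:430],None,fx=4,fy=4,interpolation=cv2.INTER_CUBIC)
cv2.imwrite('pics/s10c.png',s)
E
```

```text
t 19.27 pos [ 582.7 -153.6  222.1] shift cm [-0.17  0.06 -0.11] turn [-0.003 -0.001  0.   ] F [ 0.3  0.8 -2.2] Tq [0.019 0.032 0.058] w 12.9 dq 0.025
```

View pics/wrist10.png

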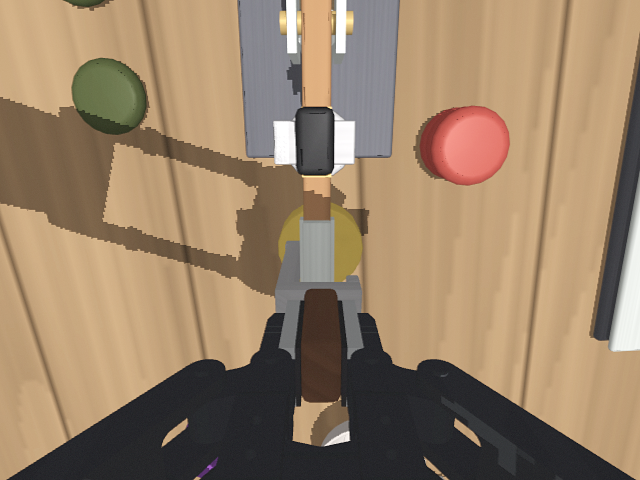

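View pics/s10c.png

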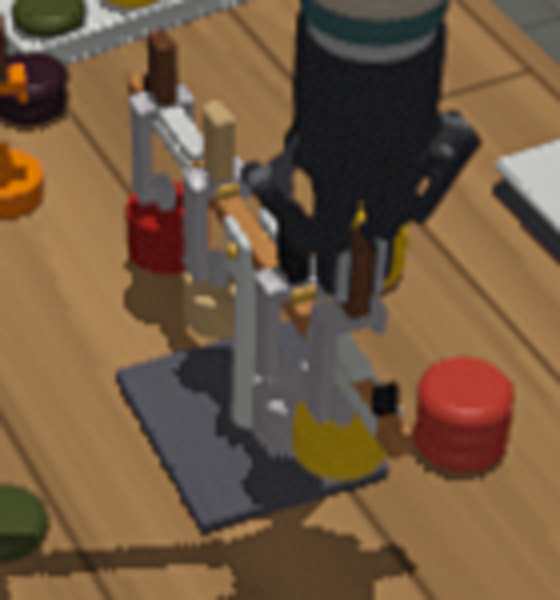

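Emit:
arm_command(moves=[[-0.2,-0.2,-0.6,0,0,0,-1],[-0.05,-0.8,-0.4,0,0,0,-1],[-0.05,-0.8,0,0,0,0,-1],[0,-0.2,0,0,0,0,-1],[0,0,0,0,0,0,-1]])

```text
t: 20.0
tool_pos: [576.1, -174.9, 211.6]
orientation: [-3.136, 0.098, 0.006]
contact_force: [0.6, -0.4, -3.1]
grip_width: 13.3
```

```bash
python3 go.py 579 -181.6 211 -0.061
```

```text
t 20.0 pos [ 576.1 -174.9  211.6] shift cm [ 0.29 -0.67 -0.06] turn [-0.004 -0.003  0.001] F [ 0.6 -0.4 -3.1] Tq [ 0.006 -0.014 -0.016] w 13.3 dq 0.005
```

Emit:
arm_command(moves=[[0.15,-0.2,0,0.0,0,0,-1],[0,-0.2,0,0,0,0,-1],[0,-0.2,0,0,0,0,-1]])

```text
t: 20.38
tool_pos: [578.0, -180.9, 211.9]
orientation: [-3.136, 0.097, 0.005]
contact_force: [0.3, 0.4, -2.2]
grip_width: 13.0
```

Emit:
arm_command(moves=[[0,-0.2,0,0,0,0,-1]])

```text
t: 20.5
tool_pos: [578.0, -183.0, 211.9]
orientation: [-3.136, 0.097, 0.005]
contact_force: [0.8, -0.2, -3.4]
grip_width: 13.2
```

Emit:
arm_command(moves=[[0,-0.1,0,0,0,0,-1]])

```text
t: 20.62
tool_pos: [578.0, -184.1, 211.9]
orientation: [-3.136, 0.097, 0.005]
contact_force: [-0.0, 0.4, -3.0]
grip_width: 13.4
```

Emit:
arm_command(moves=[[0,-0.1,0,0,0,0,-1]])

```text
t: 20.75
tool_pos: [578.0, -185.2, 211.9]
orientation: [-3.136, 0.097, 0.005]
contact_force: [0.4, 0.7, -2.5]
grip_width: 13.3
```

Emit:
arm_command(moves=[[0,-0.1,-0.1,0,0,0,-1]])

```text
t: 20.88
tool_pos: [578.0, -186.2, 210.9]
orientation: [-3.136, 0.097, 0.004]
contact_force: [0.6, 0.1, -1.8]
grip_width: 13.3
```

Emit:
arm_command(moves=[[0,-0.1,0,0,0,0,-1]])

```text
t: 21.0
tool_pos: [578.0, -187.2, 210.8]
orientation: [-3.136, 0.097, 0.005]
contact_force: [0.2, 1.6, -2.2]
grip_width: 13.0
```

Emit:
arm_command(moves=[[0,-0.1,0,0,0,0,-1]])

```text
t: 21.12
tool_pos: [577.9, -187.4, 210.6]
orientation: [-3.134, 0.097, 0.005]
contact_force: [-0.8, 2.8, -1.8]
grip_width: 13.1
```

Emit:
arm_command(moves=[[0,-0.1,0,0,0,0,-1]])

```text
t: 21.25
tool_pos: [577.9, -187.5, 210.4]
orientation: [-3.132, 0.097, 0.006]
contact_force: [0.5, 2.4, -2.4]
grip_width: 13.4
```

Emit:
arm_command(moves=[[0,0.15,0,0,0,0,-1],[0,0,-0.2,0,0,0,-1]])

```text
t: 21.5
tool_pos: [578.1, -187.0, 208.7]
orientation: [-3.135, 0.096, 0.005]
contact_force: [-0.3, 0.1, -1.5]
grip_width: 13.3
```

```bash
python3 go.py 578 -185.8 200 -0.061
```

```text
t 21.5 pos [ 578.1 -187.   208.7] shift cm [-0.01  0.12 -0.87] turn [-0.005 -0.003  0.   ] F [-0.3  0.1 -1.5] Tq [-0.019  0.027  0.036] w 13.3 dq 0.041
```

Emit:
arm_command(moves=[[0,0.12,-0.1,-0.005,0,0,-1],[0,0,-0.2,0,0,0,-1]])

```text
t: 21.75
tool_pos: [578.0, -186.3, 205.6]
orientation: [3.139, -0.097, -0.004]
contact_force: [0.5, -0.9, -2.6]
grip_width: 12.8
```

Emit:
arm_command(moves=[[0,0,-0.2,0,0,0,-1],[0,0,-0.1,0,0,0,-1]])

```text
t: 22.0
tool_pos: [578.0, -186.5, 202.3]
orientation: [3.138, -0.096, -0.004]
contact_force: [-0.0, -0.8, -2.0]
grip_width: 13.2
```

```bash
python3 go.py 578 -185.8 200 -0.061
```

```text
t 22.0 pos [ 578.  -186.5  202.3] shift cm [-0.    0.07 -0.23] turn [ 0.002 -0.003  0.   ] F [-0.  -0.8 -2. ] Tq [0.008 0.046 0.03 ] w 13.2 dq 0.018
```

Emit:
arm_command(moves=[[0,0.03,-0.2,0,0,0,-1],[0,0,-0.2,0,0,0,-1]])

```text
t: 22.25
tool_pos: [578.2, -186.6, 198.4]
orientation: [3.137, -0.097, -0.003]
contact_force: [-0.9, 0.0, -1.1]
grip_width: 13.2
```

Emit:
arm_command(moves=[[0,0,-0.2,0,0,0,-1],[0,0,-0.2,0,0,0,-1]])

```text
t: 22.5
tool_pos: [578.2, -187.2, 194.6]
orientation: [3.136, -0.096, -0.003]
contact_force: [-0.0, -0.1, -0.7]
grip_width: 13.0
```

```bash
python3 go.py 578 -186.5 190 -0.061
```

```text
t 22.5 pos [ 578.2 -187.2  194.6] shift cm [-0.02  0.07 -0.46] turn [ 0.004 -0.002  0.001] F [-0.  -0.1 -0.7] Tq [-0.208  0.153 -0.008] w 13.0 dq 0.035
```

```bash
python3 - <<'E'
from h import *
import pickle
d={}
for n in ('wrist','side'):
  o,f=snap(n,n+'11.png'); d[n]=(o,f)
pickle.dump(d,open('f11.pkl','wb'))
s=cv2.imread('pics/side11.png');cv2.imwrite('pics/s11c.png',cv2.resize(s[200:300,330:430],None,fx=6,fy=6,interpolation=cv2.INTER_CUBIC))
w=cv2.imread('pics/wrist11.png');cv2.imwrite('pics/w11c.png',cv2.resize(w[200:440,240:400],None,fx=3.5,fy=2.5,interpolation=cv2.INTER_CUBIC))
E
```

```text
(no output)
```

View pics/s11c.png

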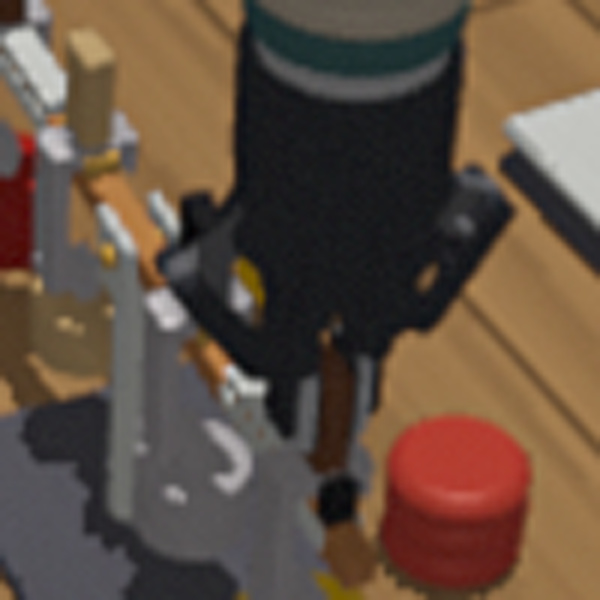

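View pics/w11c.png

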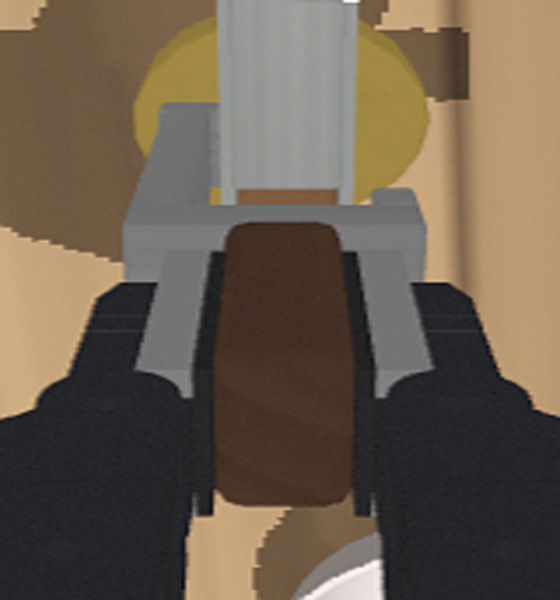

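```bash
python3 - <<'E'
from h import *
import pickle
o,f=pickle.load(open('f11.pkl','rb'))['wrist']
p0=np.array([588.3,-31.6,0]); e=[.061,.998,0]
for z in (181,183,185): print('arm in edge',z,((onz(f,318,282,z,o)-p0)@e).round(1))
for z in (178,180,182,184): print('blk out edge',z,((onz(f,320,275.3,z,o)-p0)@e).round(1))
print(((o['tool_pos']-p0)@e).round(1))
E
```

```text
arm in edge 181 -143.9
arm in edge 183 -143.0
arm in edge 185 -142.2
blk out edge 178 -142.0
blk out edge 180 -141.2
blk out edge 182 -140.4
blk out edge 184 -139.5
-155.9
```

Emit:
arm_command(moves=[[0,0,-0.2,0,0,0,-1],[0,0,-0.1,0,0,0,-1]])

```text
t: 22.85
tool_pos: [578.2, -186.4, 191.3]
orientation: [3.138, -0.097, -0.003]
contact_force: [0.0, 1.5, -0.9]
grip_width: 13.3
```

```bash
python3 go.py 578 -186.5 190 -0.061
```

```text
t 22.85 pos [ 578.2 -186.4  191.3] shift cm [-0.02 -0.01 -0.13] turn [ 0.002 -0.002  0.001] F [ 0.   1.5 -0.9] Tq [ 0.368 -0.035 -0.045] w 13.3 dq 0.013
```

Emit:
arm_command(moves=[[0,0,-0.1,0,0,0,-1],[0,0,0,0,0,0,-1]])

```text
t: 23.1
tool_pos: [578.2, -186.1, 189.8]
orientation: [3.138, -0.097, -0.003]
contact_force: [0.8, -1.1, -1.4]
grip_width: 13.5
```

```bash
python3 go.py 578 -186.5 190 -0.061
```

```text
t 23.1 pos [ 578.2 -186.1  189.8] shift cm [-0.02 -0.04  0.02] turn [ 0.002 -0.002  0.   ] F [ 0.8 -1.1 -1.4] Tq [-0.068  0.047  0.037] w 13.5 dq 0.002
```

Emit:
arm_command(moves=[[0,0,0,0,0,0,-1]])

```text
t: 23.22
tool_pos: [578.2, -186.1, 189.9]
orientation: [3.138, -0.096, -0.003]
contact_force: [0.6, 0.1, -0.2]
grip_width: 13.3
```

Emit:
arm_command(moves=[[0,0,0,0,0,0,-1]])

```text
t: 23.35
tool_pos: [578.2, -186.1, 189.9]
orientation: [3.138, -0.096, -0.003]
contact_force: [-1.1, 0.2, -0.8]
grip_width: 13.3
```

```bash
python3 - <<'E'
from h import *
import pickle
d={}
for n in ('wrist','side'):
  o,f=snap(n,n+'12.png'); d[n]=(o,f); print(o['contact_force'],o['torque'],o['tool_pos'])
pickle.dump(d,open('f12.pkl','wb'))
s=cv2.imread('pics/side12.png');s=cv2.resize(s[140:310,290:430],None,fx=3.5,fy=3.5,interpolation=cv2.INTER_CUBIC)
w=cv2.imread('pics/wrist12.png');w=cv2.resize(w[200:440,260:380],(300,595),interpolation=cv2.INTER_CUBIC)
cv2.imwrite('pics/c12.png',cv2.hconcat([s,w]))
E
```

```text
[-1.12674193  0.22533387 -0.79224526] [-0.02521262  0.02266975  0.00800437] [ 578.21171975 -186.14400949  189.88608883]
[-0.14715    -0.05177221 -1.18428519] [-0.02860226  0.03973025  0.01676321] [ 578.18939563 -186.13859768  189.86304767]
```

View pics/c12.png

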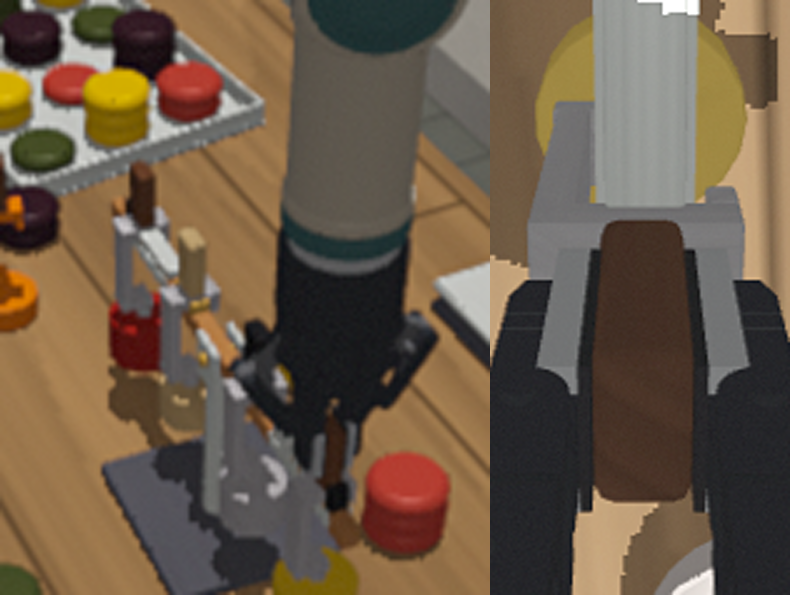

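```bash
python3 - <<'E'
import cv2
a=cv2.imread('pics/wrist11.png')[255:325,270:370];b=cv2.imread('pics/wrist12.png')[255:325,270:370]
r=lambda x:cv2.convertScaleAbs(cv2.resize(x,None,fx=8,fy=4.2*1.0,interpolation=cv2.INTER_NEAREST),alpha=1.5)
cv2.imwrite('pics/c13.png',cv2.vconcat([r(a),r(b)]))
E
```

```text
(no output)
```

View pics/c13.png

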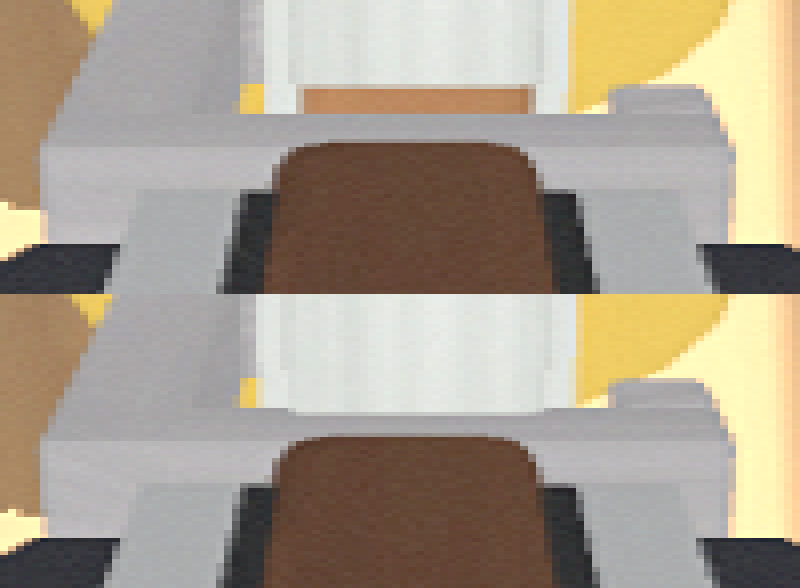

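Emit:
arm_command(moves=[[0,0,-0.15,0,0,0,-1],[0,0,0,0,0,0,-1]])

```text
t: 23.7
tool_pos: [578.2, -186.3, 188.4]
orientation: [3.138, -0.097, -0.003]
contact_force: [-0.1, 0.0, -0.2]
grip_width: 13.5
```

```bash
python3 go.py 578 -186.5 187 -0.061
```

```text
t 23.7 pos [ 578.2 -186.3  188.4] shift cm [-0.02 -0.02 -0.14] turn [ 0.002 -0.002  0.001] F [-0.1  0.  -0.2] Tq [-0.02   0.071 -0.071] w 13.5 dq 0.006
```

Emit:
arm_command(moves=[[0,0,-0.1,0,0,0,-1],[0,0,0,0,0,0,-1]])

```text
t: 23.95
tool_pos: [578.2, -186.3, 187.4]
orientation: [3.138, -0.097, -0.003]
contact_force: [-0.7, 0.2, -0.4]
grip_width: 13.3
```

Emit:
arm_command(moves=[[0,0,0,0,0,0,-1]])

```text
t: 24.08
tool_pos: [578.2, -186.3, 187.5]
orientation: [3.138, -0.097, -0.003]
contact_force: [-1.2, -0.3, -0.2]
grip_width: 13.6
```

```bash
python3 - <<'E'
from h import *
import pickle
d={}
for n in ('wrist','side'):
  o,f=snap(n,n+'14.png'); d[n]=(o,f); print(o['contact_force'],o['torque'],o['tool_pos'])
b=cv2.imread('pics/wrist14.png')[255:325,270:370]
r=lambda x:cv2.convertScaleAbs(cv2.resize(x,None,fx=4,fy=8,interpolation=cv2.INTER_NEAREST),alpha=1.5)
s=cv2.imread('pics/side14.png');s=cv2.resize(s[140:310,300:420],None,fx=3.3,fy=3.3,interpolation=cv2.INTER_CUBIC)[:560]
cv2.imwrite('pics/c14.png',cv2.hconcat([r(b)[:s.shape[0]],s]))
E
```

```text
[-1.21029895 -0.30369159 -0.21999952] [0.0305851  0.03931636 0.01215385] [ 578.18325952 -186.28479108  187.4800798 ]
[ 0.04783445  0.6545295  -0.79501218] [-0.04002545  0.04478641  0.01977884] [ 578.19230847 -186.27355305  187.47126581]
```

View pics/c14.png

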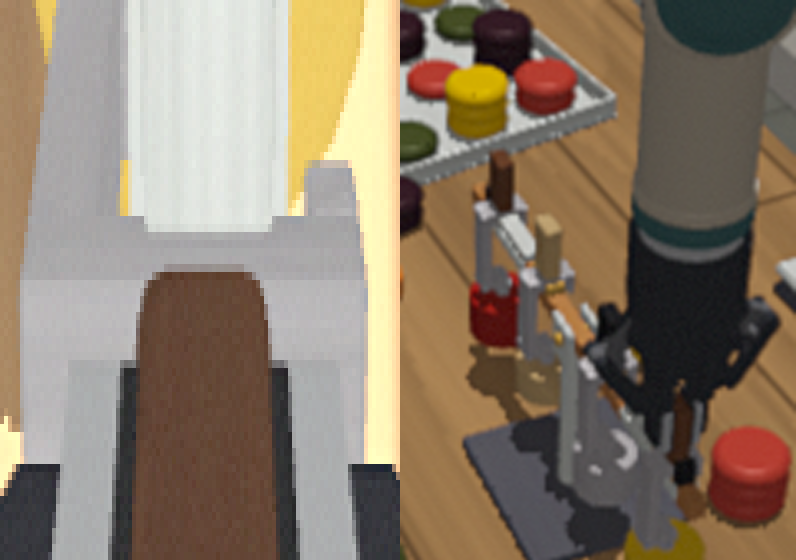

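Emit:
arm_command(moves=[[0,0,-0.15,0,0,0,-1],[0,0,0,0,0,0,-1]])

```text
t: 24.42
tool_pos: [578.2, -186.4, 186.0]
orientation: [3.138, -0.097, -0.003]
contact_force: [-1.0, -0.7, -0.2]
grip_width: 13.3
```

Emit:
arm_command(moves=[[0,0,0,0,0,0,-1]])

```text
t: 24.55
tool_pos: [578.2, -186.4, 186.1]
orientation: [3.138, -0.097, -0.003]
contact_force: [-0.8, -0.0, 0.0]
grip_width: 12.7
```

```bash
python3 - <<'E'
from h import *
for n in ('wrist','side'):
  o,f=snap(n,n+'15.png'); print(o['contact_force'],o['torque'],o['tool_pos'])
b=cv2.imread('pics/wrist15.png')[255:325,270:370]
cv2.imwrite('pics/c15.png',cv2.convertScaleAbs(cv2.resize(b,None,fx=4,fy=8,interpolation=cv2.INTER_NEAREST),alpha=1.5))
E
```

```text
[-0.828367   -0.0155835   0.00917117] [ 0.03225964  0.09433639 -0.00423356] [ 578.21063757 -186.35191119  186.05773526]
[-1.41502878  0.27739596 -0.42452214] [0.05785526 0.07899195 0.00256784] [ 578.17949121 -186.33961037  186.02012628]
```

View pics/c15.png

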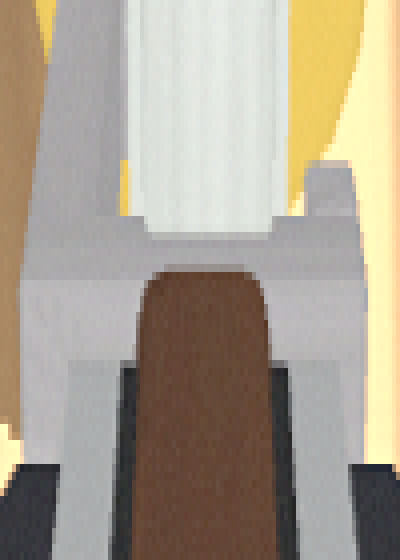

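Emit:
arm_command(moves=[[0,0,0,0,0,0,-0.6],[0,0,0,0,0,0,-0.4],[0,0,0,0,0,0,0],[0,0,0,0,0,0,0]])

```text
t: 25.15
tool_pos: [578.8, -186.4, 186.4]
orientation: [3.137, -0.097, -0.0]
contact_force: [-0.4, 0.1, -0.4]
grip_width: 42.8
```

```bash
python3 go.py 578 -186.5 187 -0.061;  python3 - <<'E'
from h import *
for n in ('wrist','side'):
  o,f=snap(n,n+'16.png')
s=cv2.imread('pics/side16.png');s=cv2.resize(s[150:300,290:430],None,fx=4,fy=4,interpolation=cv2.INTER_CUBIC)
w=cv2.imread('pics/wrist16.png')[170:400,240:400];w=cv2.resize(w,(240,600))
cv2.imwrite('pics/c16.png',cv2.hconcat([s,w]))
E
```

```text
t 25.15 pos [ 578.8 -186.4  186.4] shift cm [-0.08 -0.01  0.06] turn [ 0.003 -0.     0.001] F [-0.4  0.1 -0.4] Tq [-0.044 -0.014 -0.002] w 42.8 dq 0.002
```

View pics/c16.png

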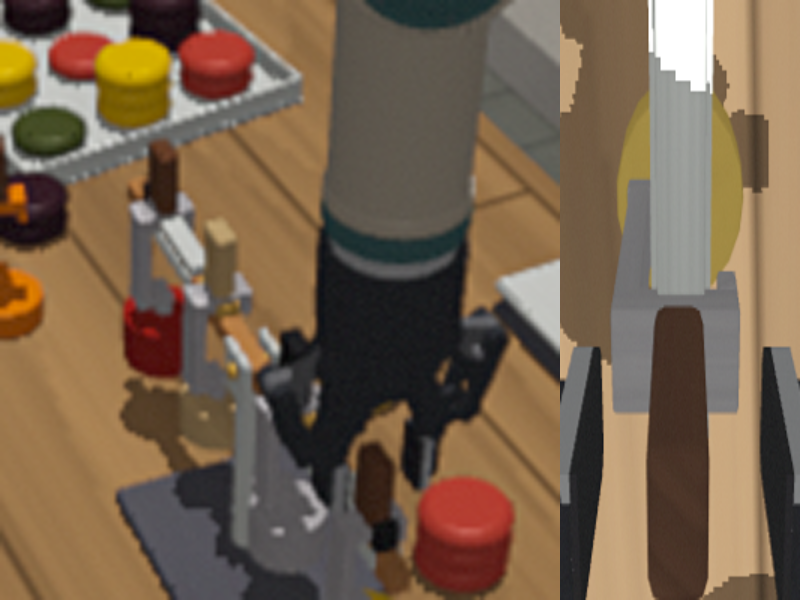

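Released and hanging. Retreat straight up, then away.

Emit:
arm_command(moves=[[0,0,1,0,0,0,0],[0,0,2,0,0,0,0],[0,0,3,0,0,0,0],[0,0,3,0,0,0,0.3],[-1.5,0,2,0,0,0,0.5],[-4,0,2,0,0,0,1],[-5,0,1,0,0,0,1],[-5,0,0,0,0,0,1],[-3,0,0,0,0,0,1],[0,0,0,0,0,0,1]])

```text
t: 26.5
tool_pos: [389.7, -186.5, 337.5]
orientation: [3.131, -0.095, 0.013]
contact_force: [1.2, -0.7, 0.4]
grip_width: 85.3
```

```bash
python3 go.py 400 -190 350 -0.061;  python3 - <<'E'
from h import *
import pickle
d={}
for n in ('wrist','side','top'):
  o,f=snap(n,n+'17.png'); d[n]=(o,f)
pickle.dump(d,open('f17.pkl','wb'))
s=cv2.imread('pics/side17.png');s=cv2.resize(s[150:310,290:430],None,fx=3.7,fy=3.7,interpolation=cv2.INTER_CUBIC)
cv2.imwrite('pics/c17.png',s)
E
```

```text
t 26.5 pos [ 389.7 -186.5  337.5] shift cm [ 1.03 -0.35  1.25] turn [ 0.009  0.008 -0.   ] F [ 1.2 -0.7  0.4] Tq [-0.01  -0.037  0.077] w 85.3 dq 0.024
```

View pics/c17.png

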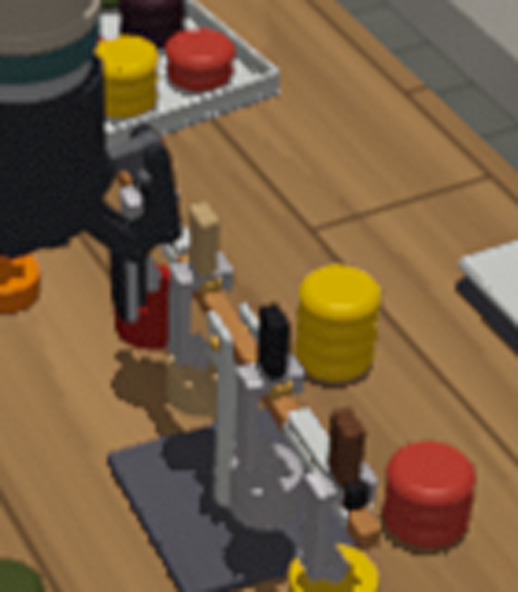

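View pics/top17.png

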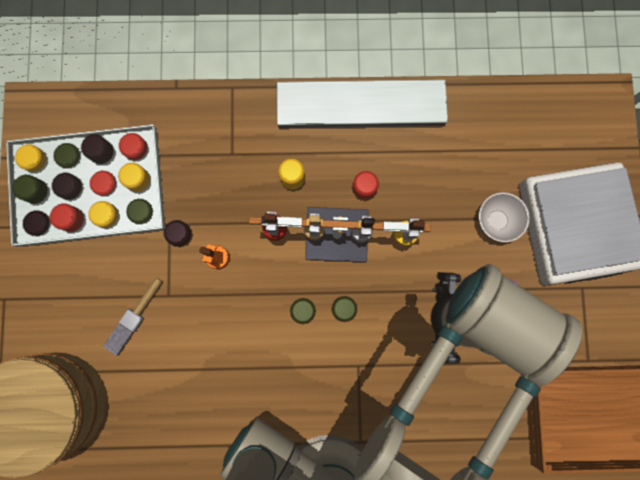

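View pics/wrist17.png

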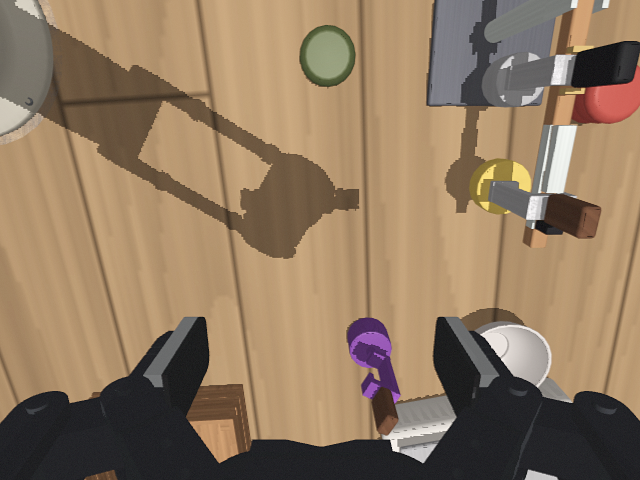

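Emit:
arm_command(moves=[[-3,0,1,0,0,0,1],[-3,0,1,0,0,0,1],[-2,0,0,0,0,0,1],[0,0,0,0,0,0,1]])

```text
t: 27.15
tool_pos: [314.8, -188.2, 355.8]
orientation: [3.134, -0.087, 0.012]
contact_force: [0.5, 0.4, -0.3]
grip_width: 85.6
```

```bash
python3 - <<'E'
from h import *
import pickle
d={}
for n in ('side','top'):
  o,f=snap(n,n+'18.png'); d[n]=(o,f)
print(o['tool_pos'])
pickle.dump(d,open('f18.pkl','wb'))
s=cv2.imread('pics/side18.png');s=cv2.resize(s[165:305,300:440],None,fx=5,fy=4.2,interpolation=cv2.INTER_CUBIC)
cv2.imwrite('pics/c18.png',s)
t=cv2.imread('pics/top18.png')
cv2.imwrite('pics/c18t.png',cv2.resize(t[200:250,240:440],None,fx=4,fy=4,interpolation=cv2.INTER_CUBIC))
E
```

```text
[ 315.52006252 -188.35704899  355.80161428]
```

View pics/c18.png

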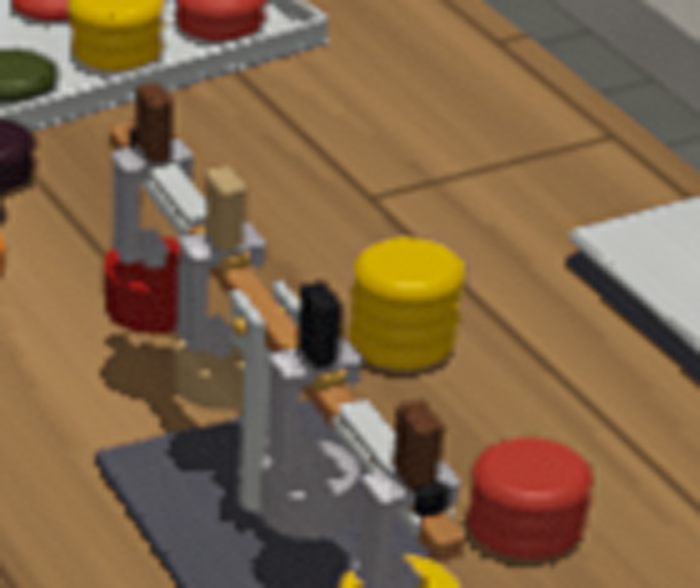

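View pics/c18t.png

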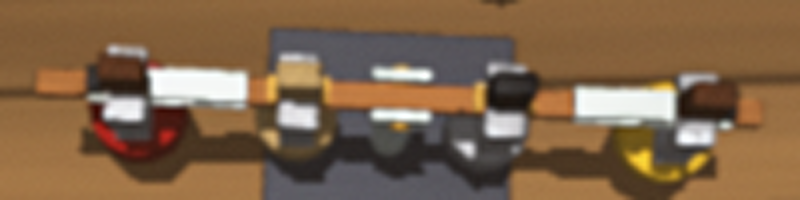

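```bash
python3 - <<'E'
from h import *
import pickle
d=pickle.load(open('f18.pkl','rb')); S=d['side'][1];T=d['top'][1]
p0=np.array([588.3,-31.6,0]); e=np.array([.061,.998,0])
obs={'red':(148,(155,90),(122,66)),'wood':(55,(227,178),(300,74)),'steel':(-55,(320,290),(514,86)),'yellow':(-156,(418,408),(708,99))}
for n,(s,a,b) in obs.items():
    pa=(300+a[0]/5,165+a[1]/4.2); pb=(240+b[0]/4,200+b[1]/4)
    P=p0+s*e+[0,0,221]
    print(n,'side obs-pred',(np.array(pa)-proj(S,P)).round(1),'tri',tri(T,pb,S,pa)[0].round(1),'pix per 10mm z',(proj(S,P+[0,0,10])-proj(S,P)).round(1))
# bar ends (top face end-corner mid)
for n,a,b,s in (('Lend',(118,125),(38,70),195),('Rend',(455,525),(760,103),-195)):
    pass
E
```

```text
red side obs-pred [ 0.9 -0.4] tri [596.7 111.2 225.3] pix per 10mm z [-0.  -3.3]
wood side obs-pred [0.8 0.1] tri [591.8  21.4 221.7] pix per 10mm z [ 0.1 -3.3]
steel side obs-pred [ 0.3 -0.2] tri [584.  -87.  222.1] pix per 10mm z [ 0.2 -3.4]
yellow side obs-pred [-0.  -0.1] tri [ 576.9 -186.1  220.4] pix per 10mm z [ 0.3 -3.5]
```

```bash
python3 -c "
from workcell import *
print(job_done(), get_obs()['t'])"
```

```text
the job is handed in; nothing more can be done
the job is handed in; nothing more can be done
```

I hung the red press first, in the left (raised, wooden-press) groove, and then the yellow press in the right (steel-press) groove. I felt each end stop with about 3 N, backed off, lowered until the bar carried the weight, and let go. The job was handed in at about 27 s.

**Last checks:**
- The final pictures show all four presses hanging, with both new hooks down beside their stops. The gripper was clear of everything.
- In the side view, all four tab tops were within about 0.4 px (about 1–2 mm) of where a level bar would put them. Matching side and top views gave 220–222 mm for wood, steel and yellow, and 225 mm for red. That red reading is about 4 mm off the level prediction of 221 mm.
- In the last top view, the cakes, bowl, brush and orange press look to be where they were at the start; I judged this by eye. The purple press is hidden by the arm there, but the wrist view just before shows it standing.

**Not clean:** while I lowered the yellow press, its hook caught for a moment about 7 mm above the groove floor, probably on the stop's face. It then slipped down and seated, with side force readings of about 1.5 N or less. I never measured the bar's tilt directly during the work; from the loads I estimate it stayed at about 4–5 degrees or less.

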